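# Pack the clamp kit into the parts drawer

### The job

Pull the middle drawer of the low parts cabinet out to its stop and pack the clamp kit into it, everything upright and fully home: first the bracket with the low tongue, then the one with the raised tongue lapped over it from the other end, then every wooden spacer block present, side by side on the raised tongue between the two posts, and last the bridge over the lot, its legs down on the outer feet of the two brackets. Then push the drawer fully shut, and leave the jar, the flask and the dish undisturbed.

Things in the scene. Friction and masses are not known exactly. Their poses are not given: they have to be found in the camera images.
- drawer (a joint): middle drawer of the low grey three-drawer cabinet (244 mm wide, 210 deep, 110 high, facing the robot, perhaps turned a little). 0 = shut, 0.165 m = out at its stop. Stays where left; about 2 N moves it. May start slightly ajar.
- handle (a point): middle of the middle drawer's bar handle: a round bar 9 mm thick and 48 mm long, across the drawer (along this point's y axis), 92 mm above the table (18 mm below the cabinet top), with a 42 mm free gap behind it; the two side drawers have handles alike, 80 mm to either side.
- bay (a point): centre of the inner floor of the middle drawer, 18 mm above the table, 135 mm behind the handle; moves with it. x points along the drawer into the cabinet (it opens along -x), z up. Inside 156 mm long (x), 50 wide (y); walls 4 thick, 30 high; front plate 74 wide, its top 99 mm above the table. Headroom in the cabinet 82 mm over this floor. At the stop the whole inside is clear of the cabinet.
- low_c (a point): Bracket with the LOW tongue, aluminium, standing as it is to be packed: post 26 mm long (x), 44 wide (y), 62 high; on its -x side a tongue 64 long, 36 wide, 8 thick, flat on the ground; on +x a foot 16 long, 8 thick. 0.3 kg. Point: centre of the post, 31 mm up. Packed, its foot is at one end wall of the drawer (within 4 mm), its tongue on the floor.
- high_c (a point): Bracket with the RAISED tongue, aluminium, standing as it is to be packed: post 26 mm long (x), 44 wide (y), 62 high; on its +x side a tongue 62 long, 36 wide, underside 10 and top 18 mm up; on -x a foot 16 long, 8 thick. 0.3 kg. Point: centre of the post, 31 mm up. Packed, its foot is at the other end wall, its tongue over the low tongue.
- bridge_c (a point): Bridge, grey plastic with steel shoes, standing: an upside-down U 150 mm long (x), 44 wide (y), 72 high; top plate 8 thick; two legs at its ends 10 thick, 64 high, 130 clear between. 0.28 kg. Either way round. Point: centre of its outline, 36 mm up; the plate's middle is 32 mm above it. Packed, the legs stand on the brackets' 8 mm feet, outside the posts.
- block0_c (a point): Plain wooden spacer block 20 mm (x) x 44 (y) x 42 high, standing, 28 g; two or three of them are present. Point at its centre. Packed, it stands on the raised tongue (18 mm above the drawer floor) between the posts, its 44 mm side across the drawer.
- block1_c (a point): Plain wooden spacer block 20 mm (x) x 44 (y) x 42 high, standing, 28 g; two or three of them are present. Point at its centre. Packed, it stands on the raised tongue (18 mm above the drawer floor) between the posts, its 44 mm side across the drawer.
- block2_c (a point): Plain wooden spacer block 20 mm (x) x 44 (y) x 42 high, standing, 28 g; two or three of them are present. Point at its centre. Packed, it stands on the raised tongue (18 mm above the drawer floor) between the posts, its 44 mm side across the drawer.
- bottle: bystander: white jar, 66 mm across, 130 high; origin under its centre
- flask: bystander: conical flask, 72 mm across, 130 high; origin under its centre
- dish: bystander: round clear dish, 60 mm across, 14 high; origin under its centre
Not all that is in view belongs to the job. What is shaped like the part that bears block0_c but red is not meant. Leave any red look-alike of the part that bears high_c alone.

How it is judged:
By the outcome, as a careful person would: the job done as asked, in the order asked, and still so for the second after the job is handed in, with the robot touching nothing.
Of block0, block1, block2 only 2 to 3 are there at a start; the rules pass over those that are not, and their reading is None.
At some moment in a run one of bridge may be knocked a few centimetres aside while the robot is not near it.
It also fails if it takes over 200 s, if anything falls off the work surface, if the arm or the gripper's body presses on something with over 40 N, if the wrist force passes 120 N, or if a joint passes its speed limit or range.

### The arm

A 6-joint arm with a two-finger parallel gripper is mounted at the origin on the work surface. World frame = base frame: x ahead of the robot, y to its left, z up, the work surface at z = 0. Lengths are in m, angles in rad, forces in N, time in s.
With the tool pointing down it reaches from about 0.4 to 0.825 m from the base axis. Payload 7 kg.
Tool frame: the origin (TCP) lies midway between the tips of the shut fingers; the grasp point (between the pads) lies 19 mm behind it; z points along the fingers, y is the direction in which the jaws open and shut (so a half turn about z gives the same grasp; the last joint's range is limited). The gripper opens to 88 mm and grips with 3 to 60 N. Pads are 19 mm wide; open, the fingers measure 130 mm over their backs; the gripper's body (78 mm by 193 mm) begins 47 mm behind the grasp point.
Start: joints at [1.396, 0.359, 0.012, 0, -1.224, -0.288], TCP at [0.301, 0.604, 0.205] pointing down, gripper open.
Joint ranges: [-3.07, 3.07], [-1.43, 2.12], [-1.02, 1.25], [-3.03, 1.67], [-3.05, -0], [-3.03, 3.03]. Speed limits (rad/s): [2.39, 2.39, 3.01, 3.14, 3.14, 3.14].

### API

Orientations are given as [roll, pitch, yaw] about the fixed x, y, z axes, in that order (R = Rz(yaw) Ry(pitch) Rx(roll)).
In Python, from station import get_state, grab_frame, camera_info, job_done gives the robot as it stands. The module is installed in compiled form; this text tells all that it offers.
- The arm moves only by the shell command python3 -m inch 'ROWS' [FORCE]. ROWS is JSON, a list that holds one entry, the list of rows, each a list of 7 numbers: the shift along the tool's x, y, z normalised to -1 to 1, where 1 is 50 cm, then the turn, a rotation vector about the tool's x, y, z normalised to -1 to 1, where 1 is 180 degrees, then the closure, from 0 (fully open) to 1 (shut). A call has 1 to 20 rows; each row shifts and turns the commanded pose from where the row before left it, along the tool's axes as they then stand; what a row does not reach is not made up. A row lasts 1/10 s, in which the tool goes at most 50 mm and 8.59 degrees, less where a joint would pass 70% of its speed; a pose out of reach is approached as far as the arm can. A call with a number of a shift or a turn outside -1 to 1 is refused whole. A call with a gripper value outside its range is refused whole. The fingers move at their own pace and stop on an object; FORCE is the grip in N (left out, the last holds). Time passes only in rows, so rows that do not move let the fingers close. It gives the time, the measured TCP pose, the force and the opening at its end, in the units of the state.
- get_state(): the state, without advancing time (a new reading comes with each control period).
- grab_frame(name): name is "scene" or "side" or "wrist"; returns the picture (420x560x3 uint8, blue, green, red); there is no depth.
- camera_info(name): a dict with "vertical_fov" (degrees; the focal length in pixels is half the picture's height over the tangent of half this angle, whatever the lens; pixels are square), "cx", "cy" (the principal point, pixels), "k1" (the pictures are not rectified: a ray, as slopes to the right and down, at radius r is drawn at 1 + k1 r^2 times it, then the intrinsics apply), "R" (3x3) and "t" (3): a world point X has camera coordinates R X + t. Camera axes: x right, y down, z forward; pixel columns grow to the right and rows downward; lengths in m; the calibration is good to about 2 mm. A picture is of the moment at which its call begins: read the wrist's pose just before it. camera_info takes no time and is no camera call; for the wrist camera it gives the pose at the moment of the call.
- job_done(): hands the job in, once; it reports no verdict.
The state is a dict: "t": time; "q": joint angles; "qd": joint speeds; "joint_efforts": joint torques, N m; "eef_pos": TCP position; "ee_rot": TCP orientation; "force": force on the tool from outside, world axes, zero at the start; "moment": the same for the moment, N m; "width": finger opening in m.
Only numpy, scipy, OpenCV 4.12 (cv2) and the standard library are available. Lean on these libraries where they do the work, as an engineer would, in place of code of your own. Each camera call takes 0.05 s, during which the arm holds its last target.

## Working session

There is one attempt and no reset: what is moved stays moved. The work goes in short steps, Python scripts to look and compute and a shell command to move; the robot and the scene stay as the last step left them, time stands still between calls to the robot, and variables do not carry over. Pictures are saved under pics/ and viewed, and the job is handed in when it is done.

```bash
mkdir -p pics; ls; python3 - <<'E'
from station import *
import cv2
s=get_state()
print(s)
for n in ["scene","side","wrist"]:
    print(n,camera_info(n))
    cv2.imwrite(f"pics/{n}0.png",grab_frame(n))
E
```

```text
pics
{'t': 0.0, 'q': array([ 1.39608141e+00,  3.59364031e-01,  1.10334753e-02, -2.94081923e-04,
       -1.22411262e+00, -2.88096816e-01]), 'qd': array([ 7.35026362e-05,  5.76922054e-04, -6.70888335e-04, -3.56007321e-04,
       -1.58929776e-04,  1.59259544e-04]), 'joint_efforts': array([ 2.61191781e-05, -5.82717204e+01,  2.93038023e+01,  6.99697495e+00,
        6.69153917e-03, -1.56133833e-04]), 'eef_pos': array([0.30117697, 0.60348571, 0.20433656]), 'ee_rot': array([ 3.13993512e+00, -2.02892632e-04, -4.62911714e-01]), 'force': array([ 0.23732359,  0.534776  , -0.13204284]), 'moment': array([-0.05717698, -0.06290646, -0.0134622 ]), 'width': 0.08779496385181727}
scene {'vertical_fov': 56.225401739626356, 'cx': 280.96709566373426, 'cy': 211.70458390850357, 'k1': -0.004716060461228412, 'R': array([[-0.43399922,  0.90083385,  0.01196057],
       [ 0.69474996,  0.34310622, -0.63213972],
       [-0.5735566 , -0.26603854, -0.77476211]]), 't': array([ 0.29492492, -0.33880761,  1.45689349])}
side {'vertical_fov': 44.78743525604152, 'cx': 275.1823006733924, 'cy': 208.75320735001773, 'k1': -0.11969487458210398, 'R': array([[ 0.98074852, -0.19418906,  0.02056554],
       [-0.11444887, -0.65694261, -0.74520323],
       [ 0.1582207 ,  0.72850327, -0.66652022]]), 't': array([-0.60129804,  0.12883932,  1.15201138])}
wrist {'vertical_fov': 69.88421718606529, 'cx': 279.87858697349736, 'cy': 213.37931025450143, 'k1': -0.019923397849883673, 'R': array([[-4.45743565e-01, -8.95160205e-01,  9.39023619e-04],
       [-8.51809604e-01,  4.24479228e-01,  3.06981731e-01],
       [-2.75196425e-01,  1.36035262e-01, -9.51714944e-01]]), 't': array([ 0.67403874, -0.03774742,  0.39186285])}
```

View pics/scene0.png

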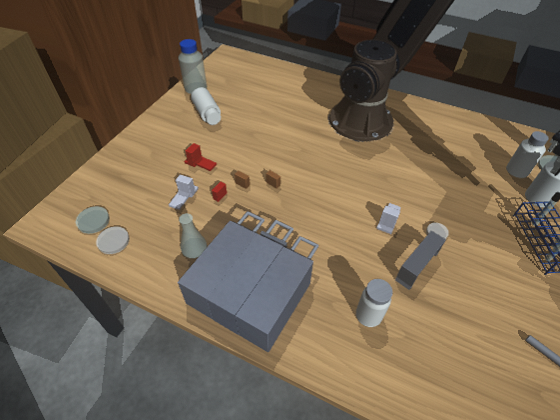

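View pics/side0.png

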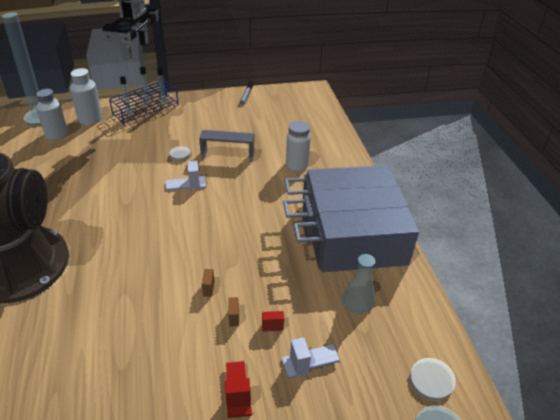

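View pics/wrist0.png

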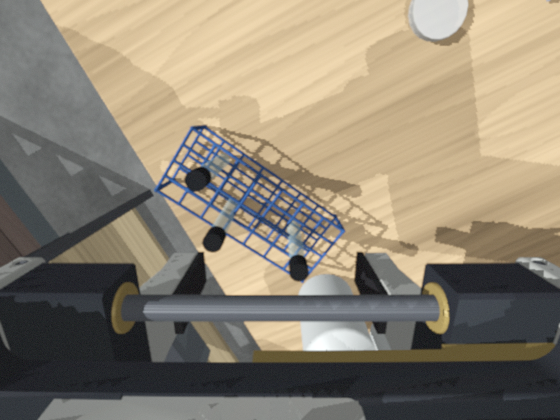

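```bash
cat > h.py <<'E'
import numpy as np, cv2
from station import *
from scipy.spatial.transform import Rotation as Ro
def K(ci):
    f=210/np.tan(np.radians(ci['vertical_fov'])/2)
    return f,np.array([[f,0,ci['cx']],[0,f,ci['cy']],[0,0,1.]]),np.array([ci['k1'],0,0,0.])
def ray(ci,uv):
    f,k,d=K(ci)
    n=cv2.undistortPoints(np.array([[uv]],float),k,d)[0,0]
    R=np.array(ci['R']);t=np.array(ci['t'])
    return -R.T@t, R.T@np.array([n[0],n[1],1])
def plane(ci,uv,z):
    c,d=ray(ci,uv); return c+d*(z-c[2])/d[2]
def proj(ci,X):
    f,k,d=K(ci); R=np.array(ci['R']);t=np.array(ci['t'])
    return cv2.projectPoints(np.array(X,float).reshape(-1,1,3),cv2.Rodrigues(R)[0],t,k,d)[0][:,0]
def two(ca,ua,cb,ub):
    a,da=ray(ca,ua);b,db=ray(cb,ub);da=da/np.linalg.norm(da);db=db/np.linalg.norm(db)
    s=np.linalg.lstsq(np.c_[da,-db],b-a,rcond=None)[0]
    p=a+da*s[0];q=b+db*s[1]; return (p+q)/2,np.linalg.norm(p-q)
def crop(img,x,y,w,h,s,name):
    cv2.imwrite(name,cv2.resize(img[y:y+h,x:x+w],None,fx=s,fy=s,interpolation=cv2.INTER_CUBIC))
E
python3 - <<'E'
from h import *
a=cv2.imread('pics/scene0.png');b=cv2.imread('pics/side0.png')
crop(a,160,130,170,130,4.5,'pics/s_a.png')
crop(a,340,180,130,150,4,'pics/s_b.png')
crop(b,180,250,190,170,3.5,'pics/d_a.png')
crop(b,150,110,180,140,4.2,'pics/d_b.png')
E
```

```text
(no output)
```

View pics/s_a.png

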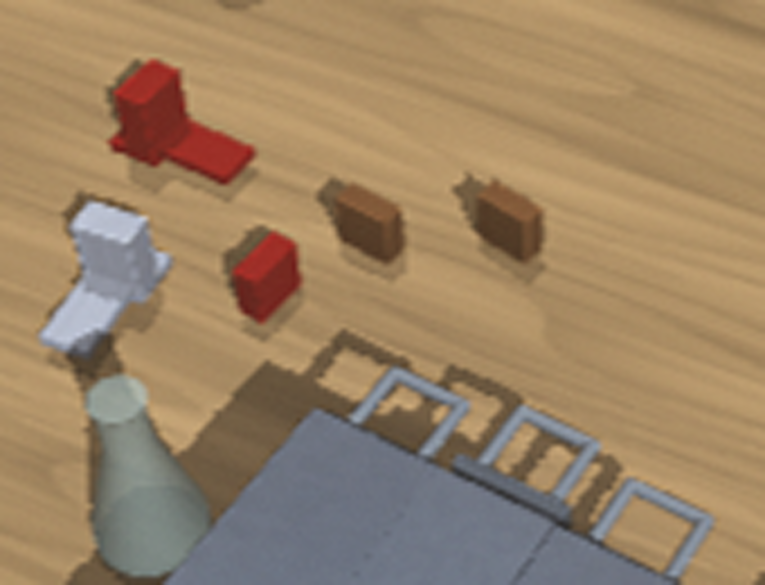

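View pics/s_b.png

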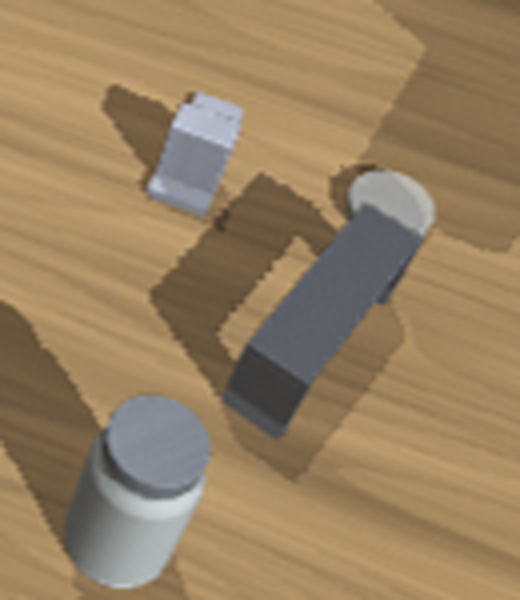

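View pics/d_a.png

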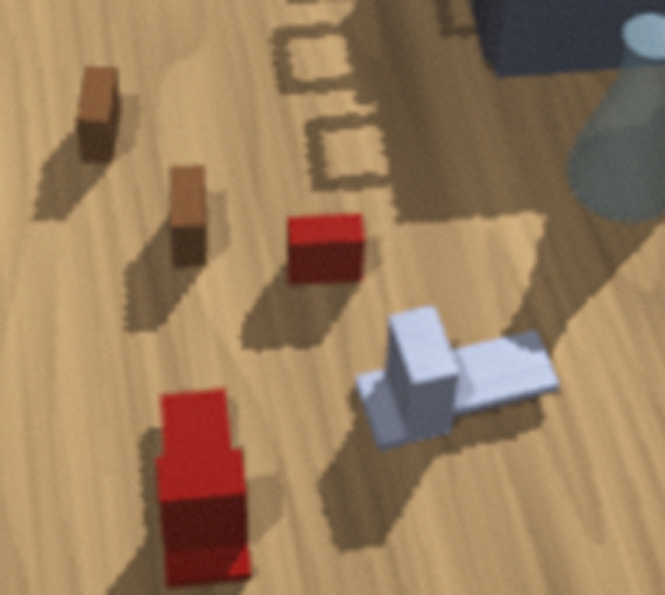

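View pics/d_b.png

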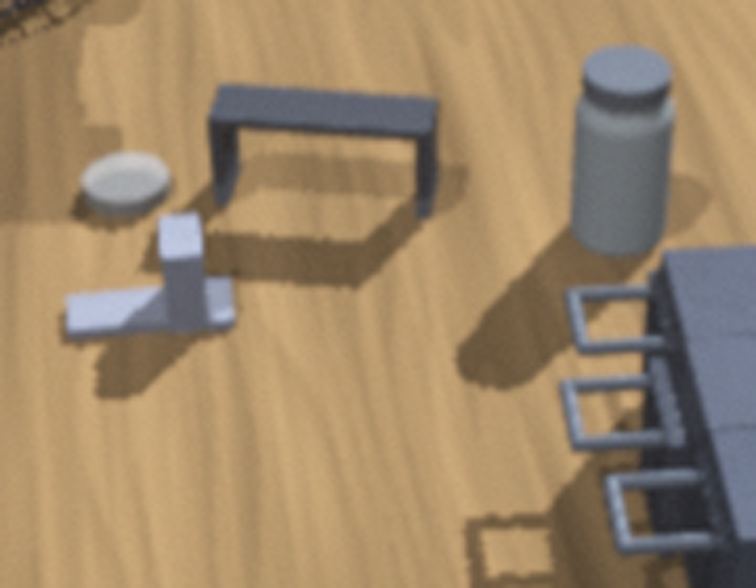

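```bash
python3 - <<'E'
from h import *
S=camera_info('scene');D=camera_info('side')
def s(x,y,z,n): u=(160+x/4.5,130+y/4.5); print(n,plane(S,u,z).round(4))
s(395,372,.092,'hL0');s(468,405,.092,'hL1')
s(522,410,.092,'hM0');s(597,442,.092,'hM1')
s(630,482,.092,'hR0');s(712,520,.092,'hR1')
s(317,408,.110,'cabFL')
for uv in [(312,262),(182,284),(266,345)]: print('cab',uv,plane(S,uv,.110).round(4))
# side
def d(x,y,z,n): u=(150+x/4.2,110+y/4.2); print('side',n,plane(D,u,z).round(4))
d(570,292,.092,'hTop0');d(580,345,.092,'hTop1')
d(567,384,.092,'hM0');d(577,442,.092,'hM1')
d(610,480,.092,'hB0');d(622,545,.092,'hB1')
d(215,90,.072,'br A');d(437,100,.072,'brB');d(435,132,.072,'brC');d(212,115,.072,'brD')
d(160,215,.062,'lowp');d(198,215,.062,'lowp');d(203,255,.062,'lowp');d(162,258,.062,'lowp')
d(68,298,.008,'lowtongue');d(68,330,.008,'lowtongue');d(232,282,.008,'foot');d(233,320,.008,'foot')
def d(x,y,z,n): u=(180+x/3.5,250+y/3.5); print('side',n,plane(D,u,z).round(4))
for p in [(390,315),(434,307),(458,372),(408,382)]: d(*p,.062,'highpost')
for p in [(535,333),(558,383)]: d(*p,.018,'hightongue')
for p in [(357,377),(380,447)]: d(*p,.008,'highfoot')
for p in [(83,68),(118,68),(116,106),(78,110)]: d(*p,.042,'b1')
for p in [(171,167),(205,166),(205,212),(171,212)]: d(*p,.042,'b0')
print('bottle',plane(S,(372,312),.0),plane(S,(378,291),.13),'flask',plane(S,(186,215),.13))
print('dish',plane(S,(438,232),.014),)
E
```

```text
hL0 [ 0.6351 -0.1214  0.092 ]
hL1 [ 0.638 -0.071  0.092]
hM0 [ 0.6273 -0.0409  0.092 ]
hM1 [0.6291 0.0083 0.092 ]
hR0 [0.6466 0.0369 0.092 ]
hR1 [0.6502 0.0887 0.092 ]
cabFL [ 0.6905 -0.1407  0.11  ]
cab (312, 262) [0.7127 0.0966 0.11  ]
cab (182, 284) [ 0.8976 -0.1469  0.11  ]
cab (266, 345) [0.9389 0.0893 0.11  ]
side hTop0 [0.655  0.0875 0.092 ]
side hTop1 [0.6505 0.0391 0.092 ]
side hM0 [0.6361 0.0071 0.092 ]
side hM1 [ 0.6314 -0.0407  0.092 ]
side hB0 [ 0.6424 -0.073   0.092 ]
side hB1 [ 0.6377 -0.1216  0.092 ]
side br A [0.4693 0.3686 0.072 ]
side brB [0.616  0.3309 0.072 ]
side brC [0.6084 0.2935 0.072 ]
side brD [0.4647 0.3386 0.072 ]
side lowp [0.423  0.2457 0.062 ]
side lowp [0.4469 0.2415 0.062 ]
side lowp [0.4466 0.1992 0.062 ]
side lowp [0.4212 0.2006 0.062 ]
side lowtongue [0.3581 0.2397 0.008 ]
side lowtongue [0.357  0.2069 0.008 ]
side foot [0.4645 0.238  0.008 ]
side foot [0.4615 0.1988 0.008 ]
side highpost [ 0.5738 -0.3487  0.062 ]
side highpost [ 0.5982 -0.348   0.062 ]
side highpost [ 0.6012 -0.3896  0.062 ]
side highpost [ 0.5741 -0.3906  0.062 ]
side hightongue [ 0.6595 -0.3473  0.018 ]
side hightongue [ 0.6633 -0.3808  0.018 ]
side highfoot [ 0.5571 -0.3504  0.008 ]
side highfoot [ 0.5604 -0.3953  0.008 ]
side b1 [ 0.4293 -0.1264  0.042 ]
side b1 [ 0.4506 -0.1302  0.042 ]
side b1 [ 0.4461 -0.1605  0.042 ]
side b1 [ 0.4231 -0.1597  0.042 ]
side b0 [ 0.4729 -0.2126  0.042 ]
side b0 [ 0.4927 -0.2153  0.042 ]
side b0 [ 0.4879 -0.2485  0.042 ]
side b0 [ 0.4686 -0.2451  0.042 ]
bottle [ 7.14120559e-01  2.67724924e-01 -1.11022302e-16] [0.72959379 0.26046388 0.13      ] flask [ 0.73727306 -0.24152672  0.13      ]
dish [0.40418309 0.36315051 0.014     ]
```

```bash
cat >> h.py <<'E'
def plan(p,yaw,st=None):
    """rows from measured pose to tool-down pose at p, yaw: turn first, then shift"""
    st=st or get_state()
    R0=Ro.from_euler('xyz',st['ee_rot']); R1=Ro.from_euler('xyz',[np.pi,0,yaw])
    rv=(R0.inv()*R1).as_rotvec()/np.pi
    d=R1.inv().apply(np.array(p)-st['eef_pos'])/0.5
    nr=max(1,int(np.ceil(np.linalg.norm(rv)/0.0475)));nt=max(1,int(np.ceil(np.linalg.norm(d)/0.095)))
    print('turn total',rv.round(4),'rows',nr,'each',(rv/nr).round(4)); print('shift total',d.round(4),'rows',nt,'each',(d/nt).round(4))
E
python3 - <<'E'
from h import *
S=camera_info('scene');D=camera_info('side')
a=lambda x,y:(160+x/4.5,130+y/4.5); b=lambda x,y:(150+x/4.2,110+y/4.2)
for n,p,q in [('hM0',(522,410),(577,442)),('hM1',(597,442),(567,384)),('hL0',(395,372),(622,545)),('hL1',(468,405),(610,480)),('hR0',(630,482),(580,345)),('hR1',(712,520),(570,292))]:
    X,e=two(S,a(*p),D,b(*q));print(n,X.round(4),round(e,4))
print(-S['R'].T@S['t'],-D['R'].T@D['t'])
plan([.632,-.0166,.2],-1.649)
E
```

```text
hM0 [ 0.63   -0.041   0.0936] 0.0031
hM1 [0.6336 0.0076 0.0941] 0.0059
hL0 [ 0.6367 -0.1215  0.0929] 0.0022
hL1 [ 0.6407 -0.0717  0.0926] 0.0045
hR0 [0.6492 0.0371 0.0944] 0.0018
hR1 [0.6533 0.088  0.0934] 0.0042
[1.19899464 0.23815846 0.91104465] [ 0.42219563 -0.87136951  0.87621637]
turn total [ 3.000e-04 -3.000e-04  3.776e-01] rows 8 each [ 0.     -0.      0.0472]
shift total [ 1.185  -0.7565  0.0091] rows 15 each [ 0.079  -0.0504  0.0006]
```

```bash
python3 -m inch '[[[0,0,0,0,0,0.0472,0],[0,0,0,0,0,0.0472,0],[0,0,0,0,0,0.0472,0],[0,0,0,0,0,0.0472,0],[0,0,0,0,0,0.0472,0],[0,0,0,0,0,0.0472,0],[0,0,0,0,0,0.0472,0],[0,0,0,0,0,0.0472,0]]]' 30
python3 -m inch '[[[0.079,-0.0504,0,0,0,0,0],[0.079,-0.0504,0,0,0,0,0],[0.079,-0.0504,0,0,0,0,0],[0.079,-0.0504,0,0,0,0,0],[0.079,-0.0504,0,0,0,0,0],[0.079,-0.0504,0,0,0,0,0],[0.079,-0.0504,0,0,0,0,0],[0.079,-0.0504,0,0,0,0,0],[0.079,-0.0504,0,0,0,0,0.63],[0.079,-0.0504,0,0,0,0,0.63],[0.079,-0.0504,0,0,0,0,0.63],[0.079,-0.0504,0,0,0,0,0.63],[0.079,-0.0504,0,0,0,0,0.63],[0.079,-0.0504,0,0,0,0,0.63],[0.079,-0.0504,0,0,0,0,0.63],[0,0,0,0,0,0,0.63],[0,0,0,0,0,0,0.63]]]'
python3 - <<'E'
from h import *
print(get_state())
plan([.632,-.0166,.073],-1.65)
cv2.imwrite('pics/w1.png',grab_frame('wrist'))
E
```

```text
t: 0.95
eef_pos: [0.3013, 0.6037, 0.2048]
ee_rot: [3.141, -0.001, -1.655]
force: [-0.1, 0.4, 0.5]
width: 0.0874
t: 2.65
eef_pos: [0.6318, -0.0176, 0.2044]
ee_rot: [3.14, -0.0, -1.652]
force: [-0.7, 0.7, 0.1]
width: 0.0328
{'t': 2.65, 'q': array([ 2.80359660e-01,  2.90132022e-01, -8.87962239e-02, -2.59577515e-04,
       -1.19328520e+00, -3.61213506e-01]), 'qd': array([ 0.04046534, -0.01972834, -0.01332509, -0.00269651,  0.00011342,
       -0.00792326]), 'joint_efforts': array([-1.47286925e+00, -5.18908918e+01,  2.93855989e+01,  7.08733499e+00,
        1.09009776e-02,  1.39671271e-01]), 'eef_pos': array([ 0.63176464, -0.01757994,  0.20437275]), 'ee_rot': array([ 3.14018174e+00, -2.75225899e-04, -1.65174583e+00]), 'force': array([-0.65104838,  0.71746265,  0.0777752 ]), 'moment': array([ 0.10175053, -0.01969099, -0.01053714]), 'width': 0.03280396229225762}
turn total [ 0.0004 -0.0001 -0.0006] rows 1 each [ 0.0004 -0.0001 -0.0006]
shift total [-0.002  -0.0003  0.2627] rows 3 each [-0.0007 -0.0001  0.0876]
```

View pics/w1.png

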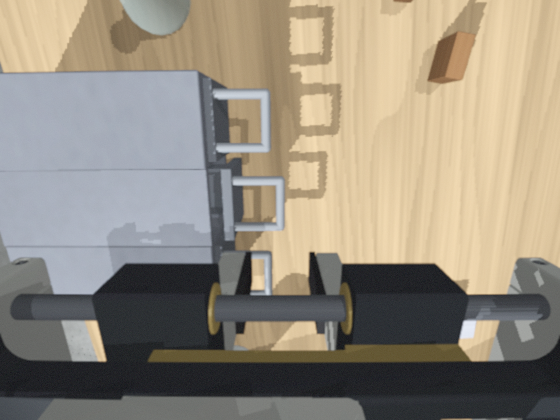

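```bash
python3 - <<'E'
from h import *
W=camera_info('wrist')
print(proj(W,[[.632,-.0166,.092],[.6387,-.0966,.092],[.6513,.0626,.092],[.63176,-.0176,.2044]]))
for u in [(283,179),(282,228),(268,93),(268,150)]: print(plane(W,u,.0965).round(4))
print(-W['R'].T@W['t'])
E
```

```text
[[279.28807671 203.60078958]
 [265.3307133  121.83853606]
 [267.42452429 274.3510731 ]
 [279.44462315 249.57693188]]
[ 0.6263 -0.0423  0.0965]
[0.6312 0.0082 0.0965]
[ 0.6338 -0.1211  0.0965]
[ 0.6383 -0.0711  0.0965]
[ 0.6252159  -0.10024527  0.38415815]
```

```bash
python3 -m inch '[[[-0.001,0,0.066,0,0,0,0.63],[-0.001,0,0.066,0,0,0,0.63],[0,0,0.066,0,0,0,0.63],[0,0,0.0647,0,0,0,0.63],[0,0,0,0,0,0,0.63],[0,0,0,0,0,0,1],[0,0,0,0,0,0,1],[0,0,0,0,0,0,1],[0,0,0,0,0,0,1],[0,0,0,0,0,0,1],[0,0,0,0,0,0,1],[0,0,0,0,0,0,1]]]' 30
```

```text
t: 3.9
eef_pos: [0.6326, -0.0153, 0.0753]
ee_rot: [-3.14, 0.0, -1.649]
force: [-2.2, 0.2, 6.1]
width: 0.0005
```

```bash
python3 - <<'E'
from h import *
b=grab_frame('side');a=grab_frame('scene');w=grab_frame('wrist')
A=cv2.resize(b[150:270,240:400],None,fx=2.5,fy=2.5);B=cv2.resize(a[180:300,200:360],None,fx=2.5,fy=2.5)
cv2.imwrite('pics/h2.png',np.hstack([A,B])); cv2.imwrite('pics/w2.png',w)
print(get_state()['width'],get_state()['force'])
E
```

```text
0.0005160558889900209 [-2.20467612  0.50592177  6.24573402]
```

View pics/h2.png

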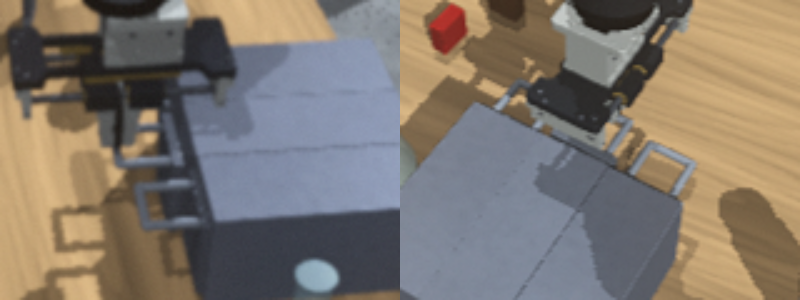

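View pics/w2.png

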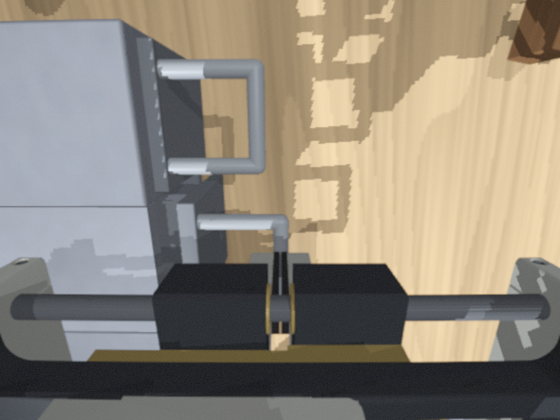

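```bash
python3 - <<'E'
from h import *
W=camera_info('wrist');s=get_state();p=s['eef_pos']
print(p,proj(W,[p,p+[0,0,.019],[.632,-.0166,.092],[.630,-.041,.092]]))
for u in [(287,218),(275,222),(262,66),(262,170)]: print(plane(W,u,.0965).round(4))
w=cv2.imread('pics/w2.png');crop(w,180,190,200,110,4,'pics/w2c.png')
E
```

```text
[ 0.63258976 -0.01527847  0.07530828] [[279.94610151 251.14030485]
 [279.90654288 264.78668376]
 [280.72186933 260.94059533]
 [280.95544136 222.50929743]]
[ 0.6263 -0.045   0.0965]
[ 0.6332 -0.0432  0.0965]
[ 0.6329 -0.1227  0.0965]
[ 0.6376 -0.0728  0.0965]
```

View pics/w2c.png

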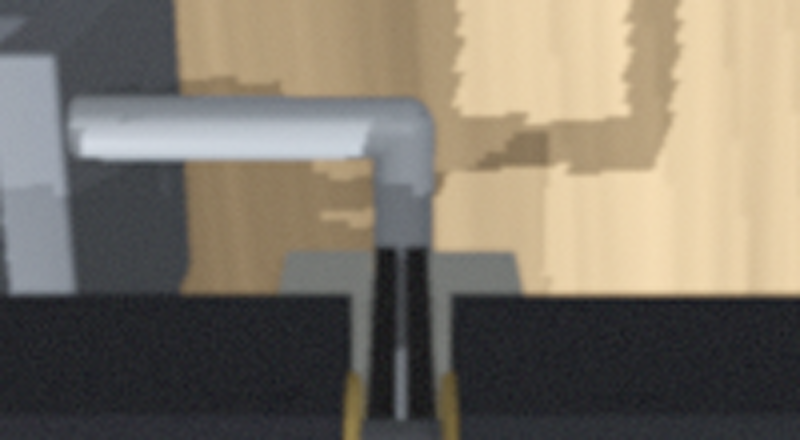

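```bash
python3 -m inch '[[[0,0,0,0,0,0,0.7],[0,0,0,0,0,0,0.7],[0,0,0,0,0,0,0.7]]]' 30
python3 - <<'E'
from h import *
w=grab_frame('wrist');crop(w,180,190,200,150,4,'pics/w3c.png');b=grab_frame('side');crop(b,240,150,120,90,6,'pics/d3c.png')
E
```

```text
t: 4.35
eef_pos: [0.6317, -0.0154, 0.0737]
ee_rot: [3.141, -0.0, -1.649]
force: [0.1, -0.3, 0.4]
width: 0.0191
```

View pics/w3c.png

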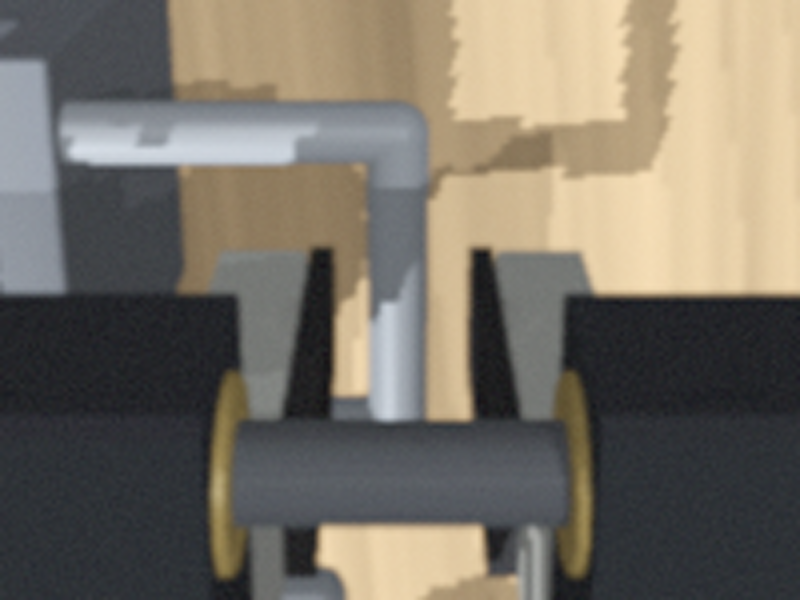

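View pics/d3c.png

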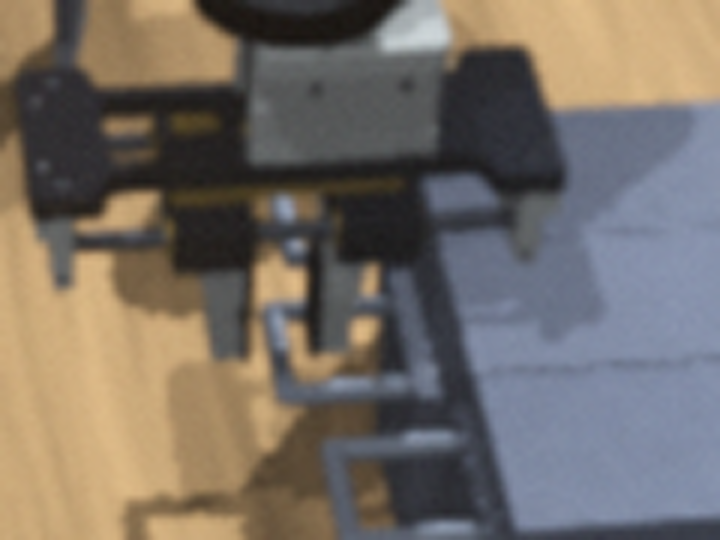

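```bash
python3 - <<'E'
from h import *
D=camera_info('side');s=get_state();p=s['eef_pos']
q=proj(D,[p,p+[0,0,.019],[.632,-.0166,.092],[.630,-.041,.092],[.6345,.0075,.092]])
print(q,(q-[240,150])*6)
E
```

```text
[[284.91338841 213.77811555]
 [285.1868984  207.71188124]
 [285.40898472 208.25775021]
 [286.78741026 215.38960005]
 [284.30642675 201.40013958]] [[269.48033044 382.6686933 ]
 [271.12139037 346.27128746]
 [272.4539083  349.54650129]
 [280.72446154 392.33760032]
 [265.83856052 308.40083751]]
```

```bash
python3 -m inch '[[[0,0,0.014,0,0,0,0.65],[0,0,0.014,0,0,0,0.65],[0,0,0,0,0,0,0.65],[0,0,0,0,0,0,1],[0,0,0,0,0,0,1],[0,0,0,0,0,0,1],[0,0,0,0,0,0,1],[0,0,0,0,0,0,1]]]' 30
```

```text
t: 5.25
eef_pos: [0.6322, -0.0152, 0.0601]
ee_rot: [-3.141, 0.0, -1.649]
force: [1.0, -0.3, -0.2]
width: 0.0079
```

```bash
python3 -m inch '[[[0,0.01,0,0,0,0,1],[0,0.02,0,0,0,0,1],[0,0.03,0,0,0,0,1],[0,0.03,0,0,0,0,1],[0,0.03,0,0,0,0,1],[0,0.03,0,0,0,0,1],[0,0.03,0,0,0,0,1],[0,0.03,0,0,0,0,1],[0,0.03,0,0,0,0,1],[0,0.03,0,0,0,0,1],[0,0.02,0,0,0,0,1],[0,0,0,0,0,0,1],[0,0,0,0,0,0,1]]]' 40
python3 -m inch '[[[0,0.004,0,0,0,0,1],[0,0.004,0,0,0,0,1],[0,0,0,0,0,0,1]]]'
python3 -m inch '[[[0,0.004,0,0,0,0,1],[0,0.004,0,0,0,0,1],[0,0,0,0,0,0,1]]]'
python3 -m inch '[[[0,0.004,0,0,0,0,1],[0,0.004,0,0,0,0,1],[0,0,0,0,0,0,1]]]'
```

```text
t: 6.55
eef_pos: [0.4869, -0.0038, 0.0601]
ee_rot: [3.141, -0.0, -1.649]
force: [-2.0, 2.4, 2.8]
width: 0.0075
t: 6.85
eef_pos: [0.4841, -0.0036, 0.0601]
ee_rot: [-3.141, 0.0, -1.649]
force: [1.7, 1.0, 1.9]
width: 0.0075
t: 7.15
eef_pos: [0.4806, -0.0032, 0.0601]
ee_rot: [-3.139, 0.0, -1.649]
force: [7.0, -1.1, -3.1]
width: 0.0077
t: 7.45
eef_pos: [0.4806, -0.003, 0.0603]
ee_rot: [-3.133, 0.001, -1.648]
force: [25.9, -12.4, -21.8]
width: 0.0074
```

```bash
python3 -m inch '[[[0,-0.008,0,0,0,0,1],[0,0,0,0,0,0,0.65],[0,0,0,0,0,0,0.65],[0,0,0,0,0,0,0.65],[0,0,-0.04,0,0,0,0.65],[0,0,-0.08,0,0,0,0.65],[0,0,-0.08,0,0,0,0.65],[0,0,-0.08,0,0,0,0.65],[0,0,0,0,0,0,0.65],[0,0,0,0,0,0,0.65]]]'
python3 - <<'E'
from h import *
s=get_state();print(s['eef_pos'],s['width']);p=s['eef_pos']
for n in ['wrist','side','scene']:
    ci=camera_info(n); print(n,proj(ci,[p,p+[0,0,.019],p+[0,0,.066]]).round(1))
    cv2.imwrite(f'pics/{n}4.png',grab_frame(n))
b=cv2.imread('pics/side4.png');crop(b,160,110,190,140,4.2,'pics/d4.png')
E
```

```text
t: 8.45
eef_pos: [0.4791, -0.0031, 0.2005]
ee_rot: [-3.14, 0.001, -1.649]
force: [0.8, -0.2, -1.3]
width: 0.0307
[ 0.47912397 -0.00310351  0.20046217] 0.030681689880570517
wrist [[279.9 251.2]
 [279.9 264.9]
 [279.8 314.5]]
side [[216.2 174.6]
 [215.7 167.5]
 [214.4 149.4]]
scene [[314.1 160.6]
 [314.7 155.2]
 [316.1 141.1]]
```

View pics/wrist4.png

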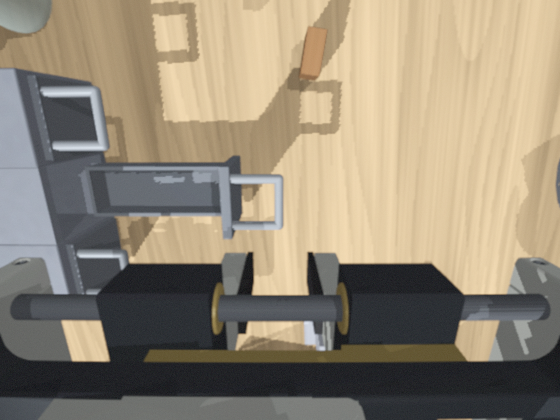

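View pics/d4.png

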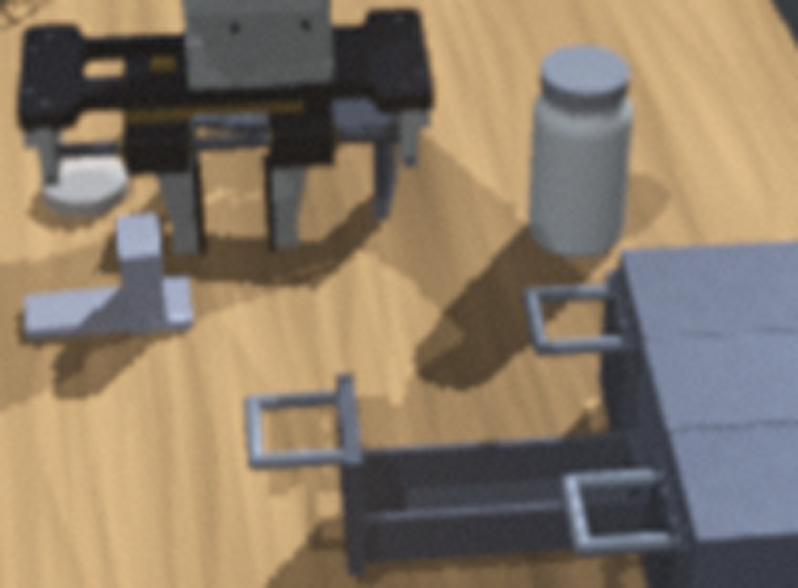

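View pics/scene4.png

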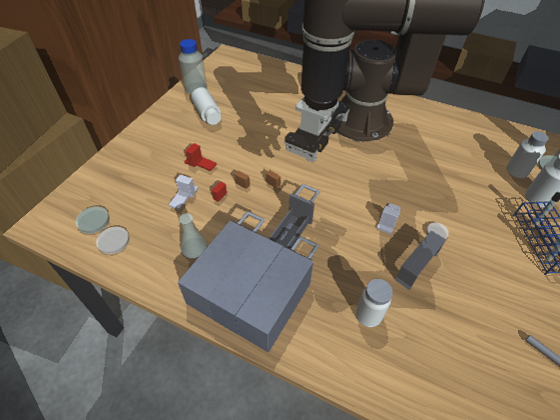

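```bash
python3 - <<'E'
from h import *
w=cv2.imread('pics/wrist4.png');crop(w,30,140,270,120,2.9,'pics/w4c.png')
E
```

```text
(no output)
```

View pics/w4c.png

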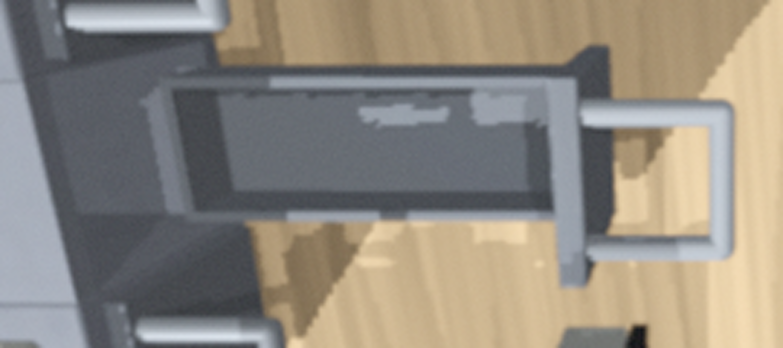

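```bash
python3 - <<'E'
from h import *
W=camera_info('wrist')
f=lambda x,y,z:plane(W,(30+x/2.9,140+y/2.9),z).round(4)
print('upper wall mid',f(280,82,.048),f(540,82,.048))
print('lower wall mid',f(200,214,.048),f(540,217,.048))
print('back wall top inner',f(172,92,.048),f(188,210,.048))
print('handle bar',f(722,107,.0965),f(722,252,.0965), 'plate top',f(563,80,.099),f(576,284,.099))
E
```

```text
upper wall mid [ 0.6445 -0.0466  0.048 ] [ 0.5455 -0.0386  0.048 ]
lower wall mid [0.689 0.003 0.048] [0.5532 0.0149 0.048 ]
back wall top inner [ 0.6871 -0.0462  0.048 ] [0.6934 0.0009 0.048 ]
handle bar [ 0.4766 -0.033   0.0965] [0.4806 0.0174 0.0965] plate top [ 0.5268 -0.0462  0.099 ] [0.5317 0.0243 0.099 ]
```

```bash
python3 -m inch '[[[0,0,0,0,0,-0.0464,0],[0,0,0,0,0,-0.0464,0],[0,0,0,0,0,-0.0464,0],[0,0,0,0,0,-0.0464,0],[0,0,0,0,0,-0.0464,0],[0,0,0,0,0,-0.0464,0],[0,0,0,0,0,-0.0464,0],[0,0,0,0,0,-0.0464,0],[0,0,0,0,0,-0.0464,0],[0,0,0,0,0,-0.0464,0],[0,0,0,0,0,-0.0464,0],[0,0,0,0,0,0,0]]]'
python3 -c "
from h import *
plan([.4345,.222,.15],-.045)"
```

```text
t: 9.8
eef_pos: [0.4787, -0.0036, 0.1986]
ee_rot: [3.141, 0.003, -0.043]
force: [1.0, 0.8, -0.3]
width: 0.0877
turn total [0.0003 0.0008 0.0005] rows 1 each [0.0003 0.0008 0.0005]
shift total [-0.1085 -0.4467  0.0972] rows 5 each [-0.0217 -0.0893  0.0194]
```

```bash
python3 -m inch '[[[-0.0217,-0.0893,0.0194,0,0,0,0],[-0.0217,-0.0893,0.0194,0,0,0,0],[-0.0217,-0.0893,0.0194,0,0,0,0],[-0.0217,-0.0893,0.0194,0,0,0,0],[-0.0217,-0.0893,0.0194,0,0,0,0],[0,0,0,0,0,0,0],[0,0,0,0,0,0,0]]]'
python3 - <<'E'
from h import *
s=get_state();p=s['eef_pos'];print(p)
W=camera_info('wrist');cv2.imwrite('pics/w5.png',grab_frame('wrist'));np.save('W5.npy',W,allow_pickle=True)
plan([.4345,.222,.032],-.045)
print(proj(W,[[.4345,.222,.062],[.4475,.244,.062],[.4475,.2,.062],[.4215,.2,.062]]))
E
```

```text
t: 10.5
eef_pos: [0.4345, 0.2227, 0.1503]
ee_rot: [3.14, 0.002, -0.047]
force: [-0.6, -0.7, -0.4]
width: 0.0878
[0.43453844 0.22267404 0.15029144]
turn total [ 0.0005  0.0004 -0.0008] rows 1 each [ 0.0005  0.0004 -0.0008]
shift total [-8.000e-04 -1.000e-04  2.373e-01] rows 3 each [-0.0003 -0.      0.0791]
[[280.06284563 210.53395049]
 [255.55363605 198.13424402]
 [303.33012867 195.99493439]
 [303.9306701  222.61010743]]
```

View pics/w5.png

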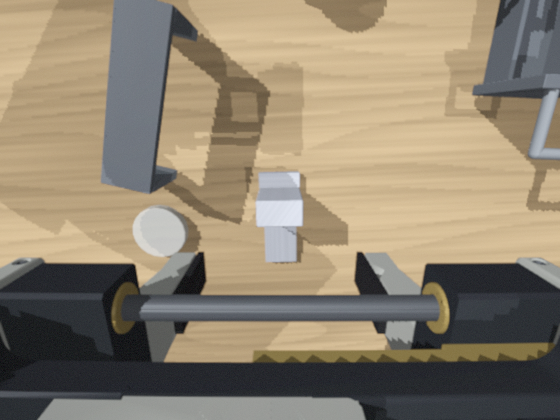

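```bash
python3 - <<'E'
from h import *
w=cv2.imread('pics/w5.png');crop(w,240,160,80,110,7,'pics/w5c.png')
E
```

```text
(no output)
```

View pics/w5c.png

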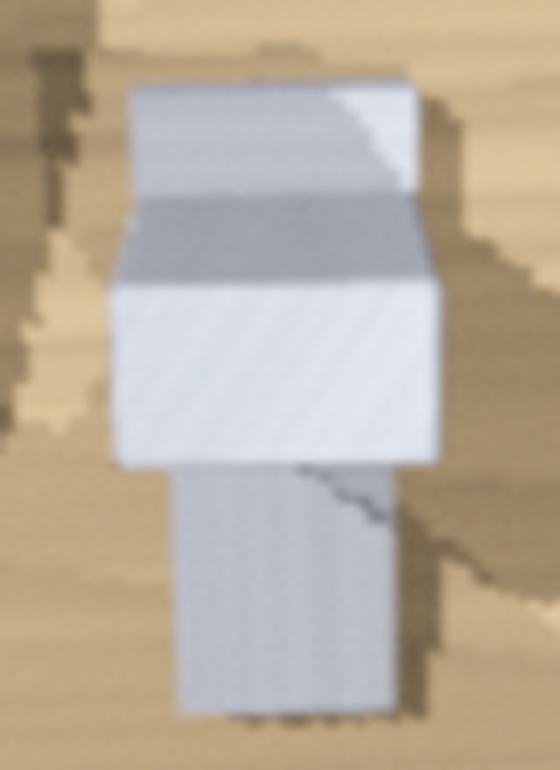

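```bash
python3 - <<'E'
from h import *
W=np.load('W5.npy',allow_pickle=True).item()
f=lambda x,y,z:plane(W,(240+x/7,160+y/7),z).round(4)
P=[f(*p,.062) for p in [(111,285),(440,280),(440,463),(118,466)]];print(P,np.mean(P,0))
print(f(130,88,.008),f(417,85,.008),f(180,712,.008),f(398,712,.008))
E
```

```text
[array([0.445 , 0.2439, 0.062 ]), array([0.4437, 0.2005, 0.062 ]), array([0.418 , 0.2011, 0.062 ]), array([0.4196, 0.2447, 0.062 ])] [0.431575 0.22255  0.062   ]
[0.4615 0.2439 0.008 ] [0.4599 0.1997 0.008 ] [0.3547 0.2426 0.008 ] [0.353  0.2057 0.008 ]
```

```bash
python3 -m inch '[[[-0.004,0,0.06,0,0,0,0],[0,0,0.06,0,0,0,0],[0,0,0.06,0,0,0,0],[0,0,0.06,0,0,0,0],[0,0,0,0,0,0,0],[0,0,0,0,0,0,1],[0,0,0,0,0,0,1],[0,0,0,0,0,0,1],[0,0,0,0,0,0,1],[0,0,0,0,0,0,1],[0,0,0,0,0,0,1],[0,0,0,0,0,0,1],[0,0,0,0,0,0,1]]]' 40
```

```text
t: 11.85
eef_pos: [0.4336, 0.2226, 0.0318]
ee_rot: [-3.141, -0.0, -0.045]
force: [-2.1, 1.1, 5.0]
width: 0.0432
```

```bash
python3 -m inch '[[[0,0,-0.03,0,0,0,1],[0,0,-0.06,0,0,0,1],[0,0,-0.08,0,0,0,1],[0,0,-0.08,0,0,0,1],[0,0,0,0,0,0,1],[0,0,0,0,0,0,1]]]'
python3 - <<'E'
from h import *
s=get_state();print(s['eef_pos'],s['ee_rot'],s['force'],s['width'])
a=grab_frame('side');crop(a,140,80,150,120,5,'pics/d6.png');w=grab_frame('wrist');crop(w,140,130,280,210,2.8,'pics/w6.png')
E
```

```text
t: 12.45
eef_pos: [0.4331, 0.2223, 0.1565]
ee_rot: [-3.14, -0.0, -0.046]
force: [-0.4, -1.0, -3.8]
width: 0.0436
[0.43311172 0.22233935 0.15652941] [-3.14036339e+00 -1.10212175e-04 -4.59259176e-02] [-0.44223709 -1.01012369 -3.8037619 ] 0.04364865157271684
```

View pics/d6.png

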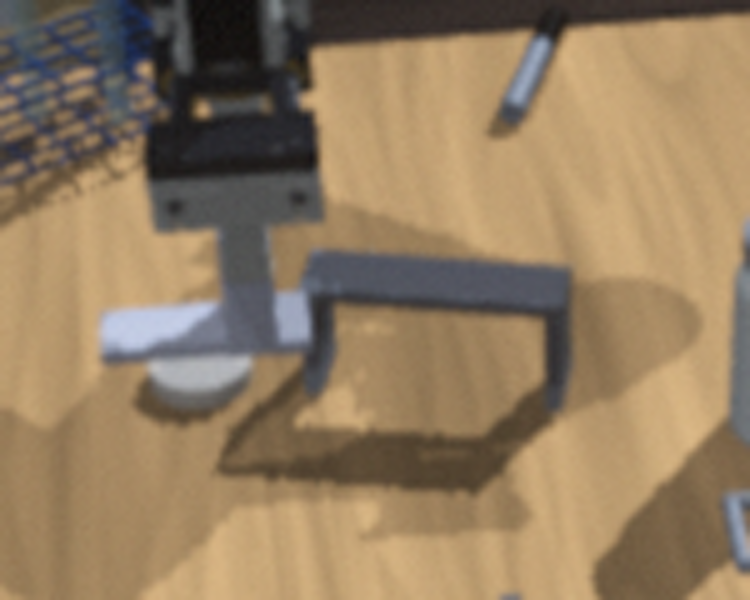

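View pics/w6.png

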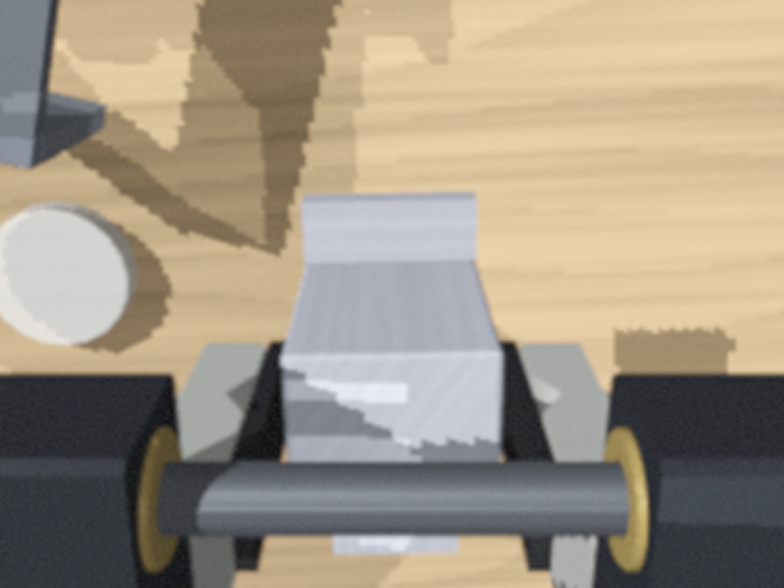

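```bash
python3 - <<'E'
from h import *
W=camera_info('wrist');p=get_state()['eef_pos']
zt=p[2]-.0318+.062
f=lambda x,y,z:(plane(W,(140+x/2.8,130+y/2.8),z)-p).round(4)
print(f(282,353,zt),f(500,351,zt),f(285,461,zt))
zf=p[2]-.0318+.008
print('foot',f(303,197,zf),f(476,195,zf),'tongue end',f(333,553,zf),f(458,551,zf))
plan([.614+.047,-.017-.0039,.15],-.082)
E
```

```text
[0.012  0.0206 0.0302] [ 0.0105 -0.022   0.0302] [-0.0123  0.022   0.0302]
foot [ 0.0286  0.0205 -0.0238] [ 0.0272 -0.0227 -0.0238] tongue end [-0.0786  0.0202 -0.0238] [-0.0796 -0.0161 -0.0238]
turn total [0.0005 0.0007 0.0114] rows 1 each [0.0005 0.0007 0.0114]
shift total [0.4954 0.4456 0.0099] rows 8 each [0.0619 0.0557 0.0012]
```

```bash
python3 -m inch '[[[0.062,0.0557,-0.002,0,0,0.0114,1],[0.062,0.0557,-0.002,0,0,0,1],[0.062,0.0557,0,0,0,0,1],[0.062,0.0557,0,0,0,0,1],[0.062,0.0557,0,0,0,0,1],[0.062,0.0557,0,0,0,0,1],[0.062,0.0557,0,0,0,0,1],[0.063,0.0557,0.002,0,0,0,1],[0,0,0.01,0,0,0,1],[0,0,0,0,0,0,1],[0,0,0,0,0,0,1]]]'
python3 - <<'E'
from h import *
s=get_state();p=s['eef_pos'];print(s['ee_rot'])
W=camera_info('wrist');w=grab_frame('wrist');cv2.imwrite('pics/w7.png',w)
plan([.614+.048,-.017-.0039,.15],-.082)
np.save('W7.npy',dict(W=W,p=p),allow_pickle=True)
E
```

```text
t: 13.65
eef_pos: [0.6628, -0.0189, 0.1505]
ee_rot: [3.141, 0.003, -0.082]
force: [-0.0, 0.1, -2.8]
width: 0.0432
[ 3.14079055  0.00331619 -0.08153229]
turn total [0.0002 0.0006 0.0004] rows 1 each [0.0002 0.0006 0.0004]
shift total [-0.0018  0.0051  0.0028] rows 1 each [-0.0018  0.0051  0.0028]
```

View pics/w7.png

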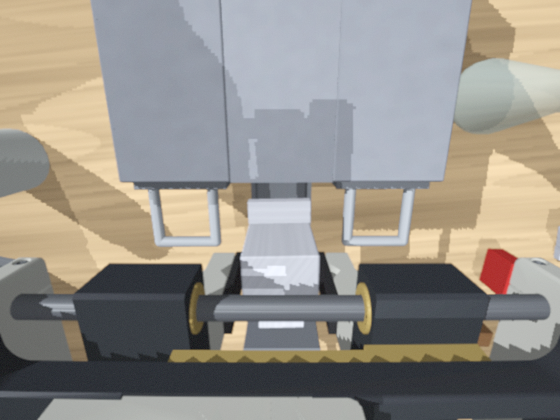

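```bash
python3 - <<'E'
from h import *
w=cv2.imread('pics/w7.png');crop(w,225,165,110,75,7,'pics/w7c.png')
E
```

```text
(no output)
```

View pics/w7c.png

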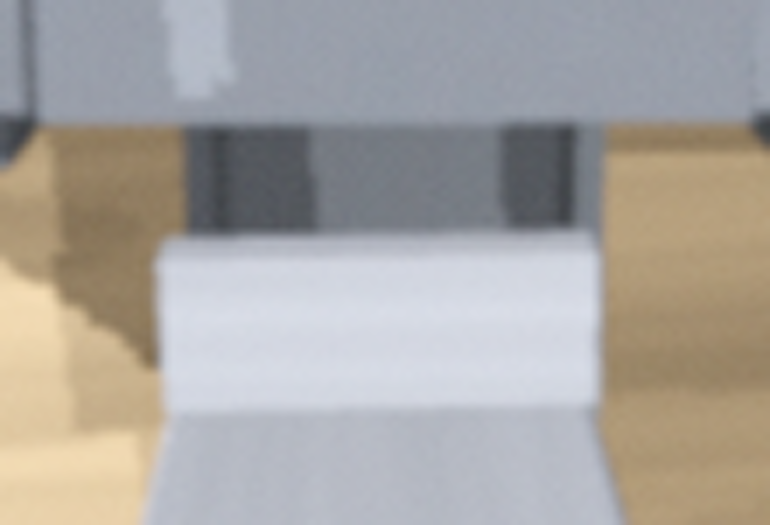

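```bash
python3 - <<'E'
from h import *
d=np.load('W7.npy',allow_pickle=True).item();W,p=d['W'],d['p']
f=lambda x,y,z:plane(W,(225+x/7,165+y/7),z)
L,Rr=f(186,190,.048),f(604,190,.048);m=(L+Rr)/2;print(L.round(4),Rr.round(4),np.linalg.norm(L-Rr),m)
L,Rr=f(215,190,.048),f(573,190,.048);m2=(L+Rr)/2;print('inner',np.linalg.norm(L-Rr),m2)
zf=p[2]-.0318+.008
a,b=f(160,250,zf),f(599,245,zf);c=(a+b)/2;print('foot',np.linalg.norm(a-b),c,p)
x=np.array([np.cos(-.082),np.sin(-.082)]);y=np.array([-x[1],x[0]])
print('lateral wall centre - foot centre',(m-c)[:2]@y, 'tool lateral vs walls',(m[:2]-p[:2])@y, 'fwd foot end from tool',(c-p)[:2]@x)
print('cab edge',f(120,123,.11),f(700,123,.11))
bay=np.array([.614,-.017]);print('bay lateral vs walls',(m[:2]-bay)@y)
E
```

```text
[0.6789 0.0068 0.048 ] [ 0.6742 -0.0505  0.048 ] 0.05756510711748871 [ 0.67654901 -0.02184771  0.048     ]
inner 0.049299626850191056 [ 0.67655903 -0.02171002  0.048     ]
foot 0.04394240474487787 [ 0.69040832 -0.02098479  0.12674894] [ 0.66280046 -0.01889276  0.15054894]
lateral wall centre - foot centre -0.001995214766895738 tool lateral vs walls -0.0018189050500626637 fwd foot end from tool 0.027686445434562952
cab edge [0.70166883 0.00581266 0.11      ] [ 0.6967033  -0.05567572  0.11      ]
bay lateral vs walls 0.00029184715975875746
```

```bash
python3 -m inch '[[[0,0.0038,0,0,0,0,1],[0,0,0.04,0,0,0,1],[0,0,0.04,0,0,0,1],[0,0,0.04,0,0,0,1],[0,0,0.03,0,0,0,1],[0,0,0.02,0,0,0,1],[0,0,0.01,0,0,0,1],[0,0,0.01,0,0,0,1],[0,0,0,0,0,0,1],[0,0,0,0,0,0,1]]]'
```

```text
t: 14.7
eef_pos: [0.6643, -0.0208, 0.058]
ee_rot: [-3.141, -0.001, -0.081]
force: [-1.1, -0.3, -2.1]
width: 0.043
```

```bash
python3 -m inch '[[[-0.003,0,0.006,0,0,0,1],[0,0,0.006,0,0,0,1],[0,0,0.003,0,0,0,1],[0,0,0,0,0,0,1],[0,0,0,0,0,0,1]]]'
```

```text
t: 15.2
eef_pos: [0.6624, -0.0208, 0.0499]
ee_rot: [3.142, -0.0, -0.081]
force: [0.4, 0.1, -2.4]
width: 0.0437
```

```bash
python3 -m inch '[[[0,0,0.002,0,0,0,1],[0,0,0.001,0,0,0,1],[0,0,0,0,0,0,1]]]'
python3 -m inch '[[[0,0,0.002,0,0,0,1],[0,0,0,0,0,0,1],[0,0,0,0,0,0,1]]]'
```

```text
t: 15.5
eef_pos: [0.6633, -0.0208, 0.0498]
ee_rot: [3.142, -0.002, -0.081]
force: [-0.9, 0.3, 4.4]
width: 0.0433
t: 15.8
eef_pos: [0.6641, -0.0208, 0.0497]
ee_rot: [-3.142, -0.004, -0.081]
force: [-1.3, -0.4, 8.5]
width: 0.0434
```

```bash
python3 -m inch '[[[0,0,-0.003,0,0,0,1],[0,0,0,0,0,0,0],[0,0,0,0,0,0,0],[0,0,0,0,0,0,0],[0,0,0,0,0,0,0],[0,0,0,0,0,0,0],[0,0,-0.04,0,0,0,0],[0,0,-0.08,0,0,0,0],[0,0,-0.08,0,0,0,0],[-0.04,0,-0.05,0,0,0,0],[-0.08,0,0,0,0,0,0],[-0.04,0,0,0,0,0,0],[0,0,0,0,0,0,0],[0,0,0,0,0,0,0]]]'
python3 - <<'E'
from h import *
s=get_state();p=s['eef_pos'];print(s['ee_rot'],p)
W=camera_info('wrist');w=grab_frame('wrist');cv2.imwrite('pics/w8.png',w)
np.save('W8.npy',dict(W=W,p=p),allow_pickle=True)
a=grab_frame('side');crop(a,220,150,150,120,5,'pics/d8.png')
E
```

```text
t: 17.2
eef_pos: [0.5829, -0.0141, 0.1745]
ee_rot: [-3.141, -0.001, -0.081]
force: [1.1, 0.1, 0.1]
width: 0.0877
[-3.14133599e+00 -1.17854914e-03 -8.09145597e-02] [ 0.5828914  -0.01412825  0.17454293]
```

View pics/w8.png

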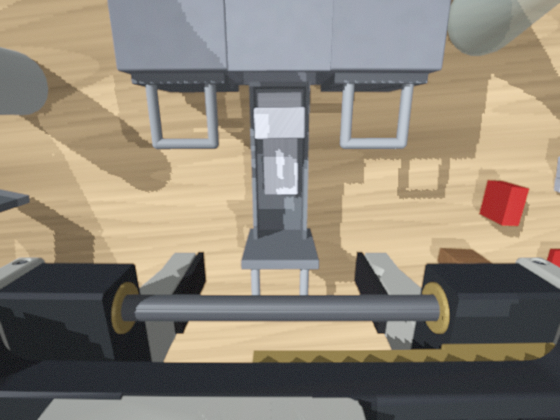

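View pics/d8.png

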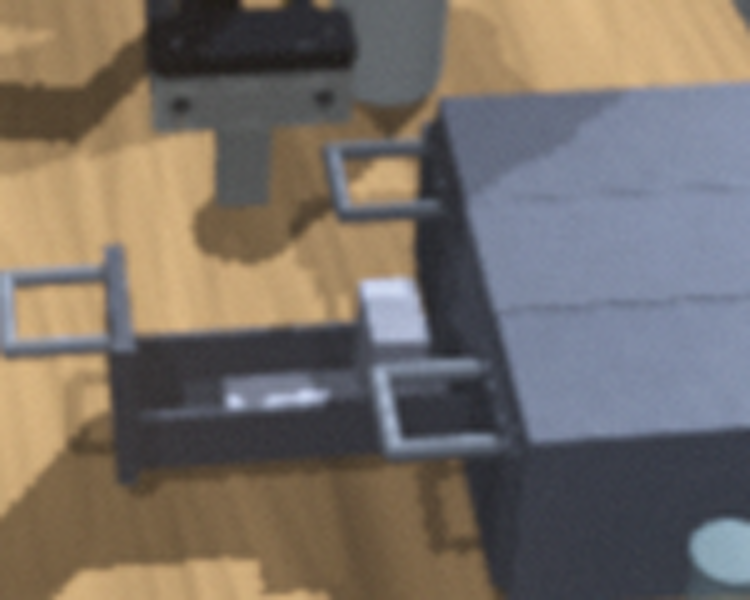

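```bash
python3 - <<'E'
from h import *
w=cv2.imread('pics/w8.png');crop(w,235,65,90,205,2.9,'pics/w8a.png')
a=cv2.resize(w[65:150,235:325],None,fx=7,fy=7,interpolation=2);cv2.imwrite('pics/w8b.png',a)
E
```

```text
(no output)
```

View pics/w8b.png

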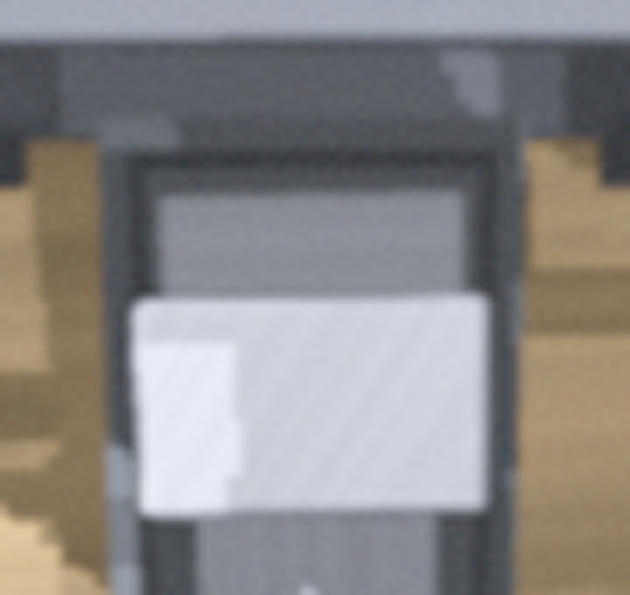

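View pics/w8a.png

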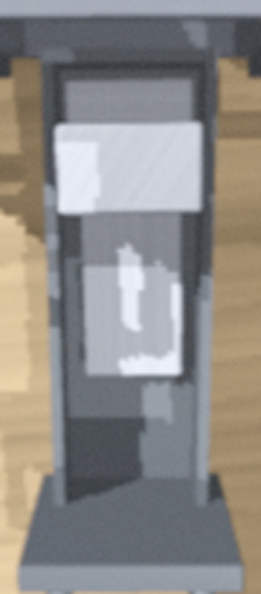

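```bash
cat >> h.py <<'E'
BAY=np.array([.6143,-.0173]);BY=-.082
def tobay(X,bay=BAY,by=BY):
    x=np.array([np.cos(by),np.sin(by)]);y=np.array([-x[1],x[0]]);d=np.array(X)[:2]-bay
    return np.array([d@x,d@y]).round(4)
def frombay(u,v,bay=BAY,by=BY):
    x=np.array([np.cos(by),np.sin(by)]);y=np.array([-x[1],x[0]]);return bay+u*x+v*y
E
python3 - <<'E'
from h import *
d=np.load('W8.npy',allow_pickle=True).item();W,p=d['W'],d['p']
f=lambda x,y,z:tobay(plane(W,(235+x/7,65+y/7),z))
g=lambda x,y,z:tobay(plane(W,(235+x/2.9,65+y/2.9),z))
print('post',[f(*q,.080) for q in [(131,298),(490,295),(490,512),(140,515)]])
print('foot end',f(160,192,.026),f(465,190,.026))
print('backwall top inner',f(150,152,.048),f(490,150,.048), 'outer?',f(300,118,.048))
print('walls outer',f(102,200,.048),f(524,200,.048))
print('walls outer near',g(52,500,.048),g(210,500,.048))
print('plate top inner',g(22,565,.099),g(243,565,.099),'outer',g(22,587,.099))
print('tongue end',g(85,376,.026),g(181,374,.026))
print('TCP rel',tobay(p))
E
```

```text
post [array([0.0597, 0.0231]), array([ 0.0601, -0.0211]), array([ 0.0341, -0.0218]), array([0.0336, 0.0226])]
foot end [0.0759 0.023 ] [ 0.0762 -0.0213]
backwall top inner [0.0793 0.0228] [ 0.0797 -0.0232] outer? [0.0836 0.0025]
walls outer [0.0732 0.0294] [ 0.0734 -0.0279]
walls outer near [-0.0742  0.0299] [-0.074 -0.03 ]
plate top inner [-0.0759  0.0352] [-0.0757 -0.0363] outer [-0.0839  0.0355]
tongue end [-0.0314  0.0179] [-0.0305 -0.0193]
TCP rel [-0.0316  0.0006]
```

```bash
python3 -m inch '[[[0.05,-0.001,0,0,0,0,1],[0.033,0,0,0,0,0,1],[0,0,0.06,0,0,0,1],[0,0,0.08,0,0,0,1],[0,0,0.08,0,0,0,1],[0,0,0.028,0,0,0,1],[0,0,0,0,0,0,1],[0.01,0,0,0,0,0,1],[0.01,0,0,0,0,0,1],[0,0,0,0,0,0,1]]]' 20
python3 -m inch '[[[0.004,0,0,0,0,0,1],[0.004,0,0,0,0,0,1],[0,0,0,0,0,0,1]]]'
python3 -m inch '[[[0.003,0,0,0,0,0,1],[0,0,0,0,0,0,1],[0,0,0,0,0,0,1]]]'
```

```text
t: 18.3
eef_pos: [0.6362, -0.0177, 0.0519]
ee_rot: [-3.141, -0.004, -0.081]
force: [0.3, -0.3, -0.6]
width: 0.013
t: 18.6
eef_pos: [0.6382, -0.0182, 0.0503]
ee_rot: [-3.141, -0.0, -0.081]
force: [-0.3, -0.3, 0.4]
width: 0.0008
t: 18.9
eef_pos: [0.6394, -0.0184, 0.0499]
ee_rot: [3.141, 0.0, -0.081]
force: [-1.6, -0.2, 1.5]
width: 0.0007
```

```bash
python3 -m inch '[[[0.003,0,0,0,0,0,1],[0,0,0,0,0,0,1],[0,0,0,0,0,0,1]]]'
python3 -m inch '[[[0.003,0,0,0,0,0,1],[0,0,0,0,0,0,1],[0,0,0,0,0,0,1]]]'
```

```text
t: 19.2
eef_pos: [0.641, -0.0185, 0.0499]
ee_rot: [3.142, 0.0, -0.081]
force: [-1.1, -0.2, 1.2]
width: 0.0005
t: 19.5
eef_pos: [0.6426, -0.0186, 0.0499]
ee_rot: [3.142, -0.0, -0.081]
force: [-1.7, 0.1, 0.9]
width: 0.0003
```

```bash
python3 -m inch '[[[-0.02,0,0,0,0,0,1],[-0.02,0,-0.04,0,0,0,0],[-0.04,0,-0.08,0,0,0,0],[-0.04,0,-0.08,0,0,0,0],[0,0,-0.05,0,0,0,0],[0,0,0,0,0,0,0],[0,0,0,0,0,0,0]]]' 40
python3 - <<'E'
from h import *
s=get_state();p=s['eef_pos'];print(tobay(p))
W=camera_info('wrist');w=grab_frame('wrist');cv2.imwrite('pics/w9.png',w)
np.save('W9.npy',dict(W=W,p=p),allow_pickle=True)
crop(w,235,65,90,205,2.9,'pics/w9a.png');crop(w,235,65,90,85,7,'pics/w9b.png')
plan([.587,-.369,.15],.02)
E
```

```text
t: 20.2
eef_pos: [0.5826, -0.0134, 0.1756]
ee_rot: [-3.14, -0.002, -0.081]
force: [-0.5, 0.1, -0.4]
width: 0.043
[-0.0319  0.0013]
turn total [-0.0001  0.     -0.0323] rows 1 each [-0.0001  0.     -0.0323]
shift total [-0.0044  0.7109  0.0489] rows 8 each [-0.0006  0.0889  0.0061]
```

View pics/w9b.png

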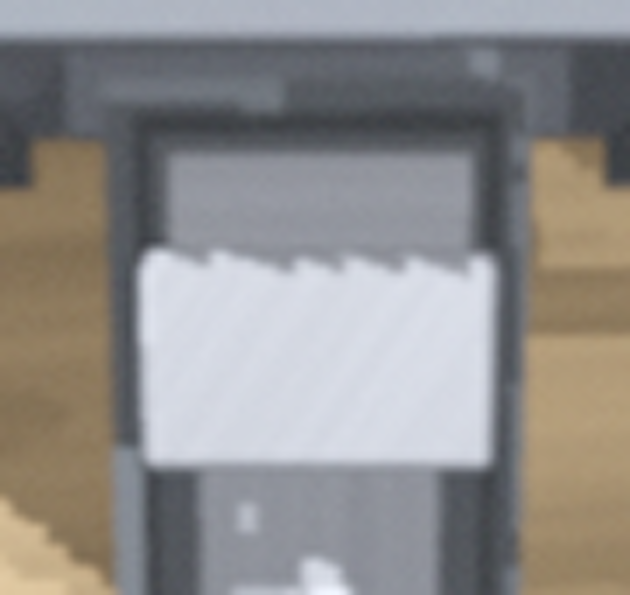

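View pics/w9a.png

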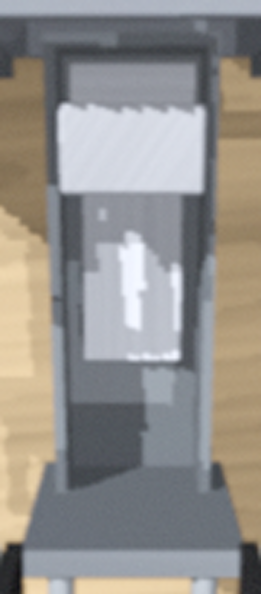

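```bash
python3 - <<'E'
from h import *
d=np.load('W9.npy',allow_pickle=True).item();W,p=d['W'],d['p']
f=lambda x,y,z:tobay(plane(W,(235+x/7,65+y/7),z))
g=lambda x,y,z:tobay(plane(W,(235+x/2.9,65+y/2.9),z))
print('post',[f(*q,.080) for q in [(138,252),(496,258),(494,468),(145,468)]])
print('foot end',f(168,150,.026),f(473,148,.026))
print('backwall top inner',f(150,115,.048),f(490,115,.048))
print('plate top inner',g(22,549,.099),g(243,548,.099))
print('tongue end',g(85,360,.026),g(181,359,.026))
E
```

```text
post [array([0.0649, 0.0229]), array([ 0.0642, -0.0211]), array([ 0.0392, -0.0215]), array([0.0391, 0.0226])]
foot end [0.0815 0.0226] [ 0.0818 -0.0217]
backwall top inner [0.0839 0.0235] [ 0.0839 -0.0224]
plate top inner [-0.071  0.036] [-0.0704 -0.0354]
tongue end [-0.0255  0.0187] [-0.025  -0.0184]
```

```bash
python3 -m inch '[[[-0.02,0,0.05,0,0,0,1],[0,0,0.06,0,0,0,1],[0,0,0.06,0,0,0,1],[0,0,0.05,0,0,0,1],[0,0,0,0,0,0,1],[-0.01,0,0,0,0,0,1],[-0.01,0,0,0,0,0,1],[-0.01,0,0,0,0,0,1],[0,0,0,0,0,0,1]]]' 40
python3 -m inch '[[[-0.006,0,0,0,0,0,1],[-0.006,0,0,0,0,0,1],[0,0,0,0,0,0,1]]]'
python3 -m inch '[[[-0.006,0,0,0,0,0,1],[0,0,0,0,0,0,1],[0,0,0,0,0,0,1]]]'
```

```text
t: 21.15
eef_pos: [0.5575, -0.0115, 0.0661]
ee_rot: [-3.141, -0.002, -0.081]
force: [0.1, -0.2, -0.2]
width: 0.0002
t: 21.45
eef_pos: [0.5521, -0.0111, 0.0655]
ee_rot: [-3.141, -0.001, -0.081]
force: [1.0, -0.1, 1.4]
width: 0.0007
t: 21.75
eef_pos: [0.5488, -0.0109, 0.0649]
ee_rot: [-3.142, -0.0, -0.081]
force: [2.0, 0.4, 1.3]
width: 0.0005
```

```bash
python3 -m inch '[[[-0.004,0,0,0,0,0,1],[0,0,0,0,0,0,1],[0,0,0,0,0,0,1]]]'
python3 -m inch '[[[-0.004,0,0,0,0,0,1],[0,0,0,0,0,0,1],[0,0,0,0,0,0,1]]]'
```

```text
t: 22.05
eef_pos: [0.5484, -0.0108, 0.065]
ee_rot: [-3.141, -0.003, -0.081]
force: [6.1, -2.3, -1.7]
width: 0.0001
t: 22.35
eef_pos: [0.5484, -0.0107, 0.0652]
ee_rot: [-3.141, -0.006, -0.081]
force: [13.9, -6.9, -8.8]
width: 0.0003
```

```bash
python3 -m inch '[[[0.012,0,0,0,0,0,1],[0.005,0,-0.05,0,0,0,0],[0,0,-0.08,0,0,0,0],[0,0,-0.08,0,0,0,0],[0.009,0.08,0,0,0,-0.0323,0],[0.0086,0.089,0,0,0,0,0],[0.0086,0.089,0,0,0,0,0],[0.0086,0.089,0,0,0,0,0],[0.0086,0.089,0,0,0,0,0],[0.0086,0.089,0,0,0,0,0],[0.0086,0.089,0,0,0,0,0],[0,0.089,0,0,0,0,0],[0,0,0,0,0,0,0],[0,0,0,0,0,0,0]]]'
python3 - <<'E'
from h import *
s=get_state();p=s['eef_pos'];print(s['ee_rot'])
W=camera_info('wrist');w=grab_frame('wrist');cv2.imwrite('pics/w10.png',w)
np.save('W10.npy',dict(W=W,p=p),allow_pickle=True)
print(proj(W,[[.587,-.369,.062]]))
plan([.587,-.369,.15],.02)
E
```

```text
t: 23.75
eef_pos: [0.5853, -0.3632, 0.1684]
ee_rot: [-3.14, 0.003, 0.018]
force: [0.1, 0.7, 0.3]
width: 0.0873
[-3.14010709e+00  2.67522896e-03  1.75099148e-02]
[[285.65398235 203.36356714]]
turn total [-0.0004  0.0006 -0.0003] rows 1 each [-0.0004  0.0006 -0.0003]
shift total [0.0024 0.0135 0.0378] rows 1 each [0.0024 0.0135 0.0378]
```

View pics/w10.png

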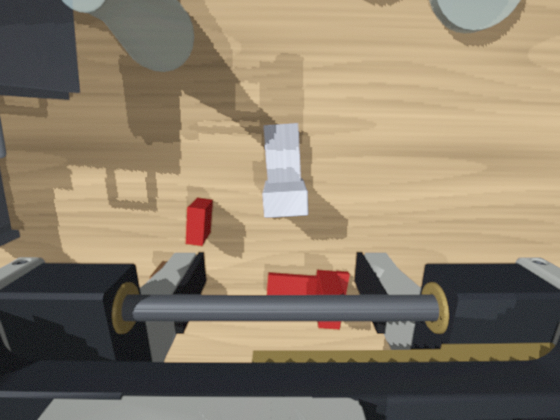

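```bash
python3 - <<'E'
from h import *
w=cv2.imread('pics/w10.png');crop(w,245,115,80,110,7,'pics/w10c.png')
S=camera_info('scene');print('red post top',plane(S,(160+155/4.5,130+75/4.5),.062))
E
```

```text
red post top [ 0.45063693 -0.41958307  0.062     ]
```

View pics/w10c.png

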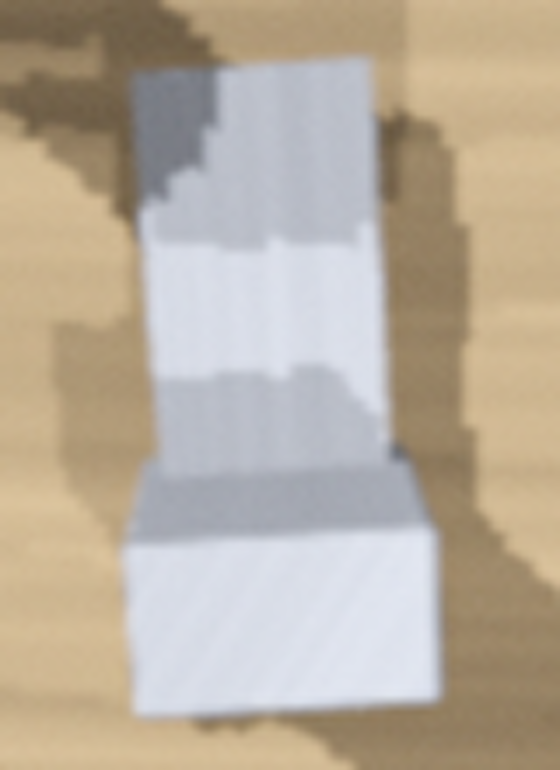

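```bash
python3 - <<'E'
from h import *
d=np.load('W10.npy',allow_pickle=True).item();W,p=d['W'],d['p']
f=lambda x,y,z:plane(W,(245+x/7,115+y/7),z).round(4)
P=[f(*q,.062) for q in [(126,544),(437,525),(441,698),(136,715)]];c=np.mean(P,0);print(P,c)
v=P[0]-P[1];w=P[3]-P[2];print('yaw',np.arctan2(-v[0],v[1]),np.arctan2(-w[0],w[1]))
t=[f(131,75,.018),f(370,58,.018)];print('tongue end',t,np.mean(t,0), np.linalg.norm(np.mean(t,0)-c)-.0)
m=np.mean(t,0);print('yaw tongue',np.arctan2(m[1]-c[1],m[0]-c[0]))
plan([c[0],c[1],.032],.055)
E
```

```text
[array([ 0.5974, -0.3466,  0.062 ]), array([ 0.601 , -0.3899,  0.062 ]), array([ 0.5756, -0.3916,  0.062 ]), array([ 0.5722, -0.3481,  0.062 ])] [ 0.58655 -0.36905  0.062  ]
yaw 0.08295010039229624 0.07800233536669224
tongue end [array([ 0.6591, -0.3448,  0.018 ]), array([ 0.6622, -0.3807,  0.018 ])] [ 0.66065 -0.36275  0.018  ] 0.08640891157745242
yaw tongue 0.08481627219789975
turn total [-0.0004  0.0006 -0.0115] rows 1 each [-0.0004  0.0006 -0.0115]
shift total [0.001  0.0136 0.2738] rows 3 each [0.0003 0.0045 0.0913]
```

```bash
python3 -m inch '[[[0.001,0.0136,0.04,0,0,-0.0203,0],[0,0,0.07,0,0,0,0],[0,0,0.07,0,0,0,0],[0,0,0.06,0,0,0,0],[0,0,0.03,0,0,0,0],[0,0,0,0,0,0,0],[0,0,0,0,0,0,0]]]'
python3 -c "
from h import *
plan([.5866,-.369,.031],.081)"
```

```text
t: 24.5
eef_pos: [0.5881, -0.369, 0.0362]
ee_rot: [3.141, -0.001, 0.085]
force: [0.6, -0.5, 0.7]
width: 0.0877
turn total [ 0.0003 -0.0003  0.0013] rows 1 each [ 0.0003 -0.0003  0.0013]
shift total [-0.003  -0.0002  0.0103] rows 1 each [-0.003  -0.0002  0.0103]
```

```bash
python3 -m inch '[[[-0.003,0,0.0103,0,0,0.0013,0],[0,0,0,0,0,0,0],[0,0,0,0,0,0,1],[0,0,0,0,0,0,1],[0,0,0,0,0,0,1],[0,0,0,0,0,0,1],[0,0,0,0,0,0,1],[0,0,0,0,0,0,1],[0,0,0,0,0,0,1],[0,0,0,0,0,0,1]]]' 40
python3 -m inch '[[[0,0,-0.03,0,0,0,1],[0,0,-0.06,0,0,0,1],[0,0,-0.08,0,0,0,1],[0,0,-0.08,0,0,0,1],[0,0,-0.02,0,0,0,1],[0,0,0,0,0,0,1],[0,0,0,0,0,0,1]]]'
python3 - <<'E'
from h import *
s=get_state();p=s['eef_pos'];print(s['ee_rot'])
W=camera_info('wrist');w=grab_frame('wrist');crop(w,140,130,280,210,2.8,'pics/w11.png')
np.save('W11.npy',dict(W=W,p=p),allow_pickle=True)
t=frombay(-.045,0); plan([t[0],t[1],.175],-.082)
E
```

```text
t: 25.5
eef_pos: [0.5857, -0.3693, 0.0297]
ee_rot: [-3.141, 0.0, 0.08]
force: [0.0, 1.3, 1.2]
width: 0.0436
t: 26.2
eef_pos: [0.5848, -0.3688, 0.1636]
ee_rot: [-3.14, 0.001, 0.079]
force: [-0.3, 0.6, -3.0]
width: 0.0435
[-3.14016145e+00  1.40329599e-03  7.93410909e-02]
turn total [-0.0005  0.0009  0.0514] rows 2 each [-0.0003  0.0005  0.0257]
shift total [-0.0881 -0.7054 -0.0244] rows 8 each [-0.011  -0.0882 -0.0031]
```

View pics/w11.png

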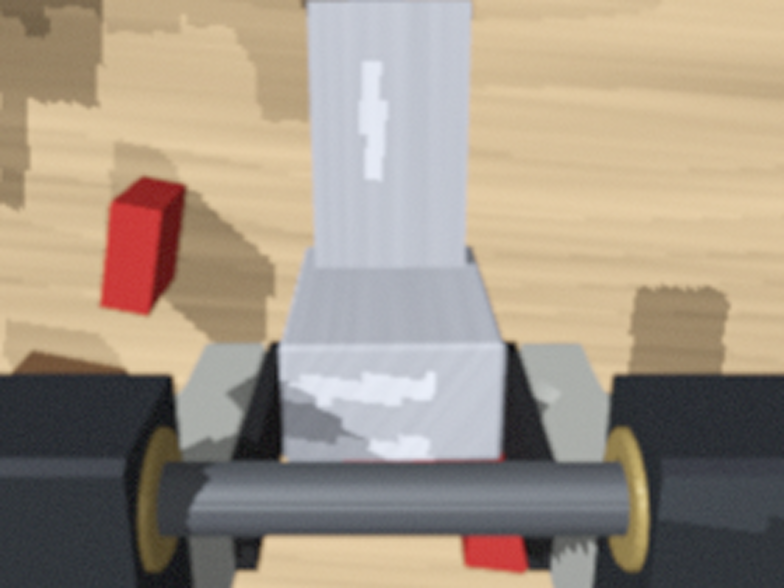

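```bash
python3 - <<'E'
from h import *
d=np.load('W11.npy',allow_pickle=True).item();W,p=d['W'],d['p']
def f(x,y,z):
    q=plane(W,(140+x/2.8,130+y/2.8),z); return tobay(q,p[:2],.0793)
zt=p[2]-.0297+.062
print(f(281,347,zt),f(502,345,zt), 'tongue end',f(307,2,zt-.044),f(471,1,zt-.044))
E
```

```text
[0.0133 0.0208] [ 0.0138 -0.0216] tongue end [0.0754 0.0183] [ 0.0756 -0.0177]
```

```bash
python3 -m inch '[[[0,-0.04,-0.01,0,0,0.0257,1],[0,-0.05,-0.01,0,0,0.0257,1],[-0.011,-0.085,0,0,0,0,1],[-0.011,-0.088,0,0,0,0,1],[-0.011,-0.088,0,0,0,0,1],[-0.011,-0.088,0,0,0,0,1],[-0.011,-0.088,0,0,0,0,1],[-0.011,-0.088,0,0,0,0,1],[-0.011,-0.06,0,0,0,0,1],[-0.005,-0.03,0,0,0,0,1],[0,0,0,0,0,0,1],[0,0,0,0,0,0,1],[0,0,0,0,0,0,1]]]'
python3 - <<'E'
from h import *
t=frombay(-.046,0); plan([t[0],t[1],.16],-.082);print(tobay(get_state()['eef_pos']))
E
```

```text
t: 27.55
eef_pos: [0.5681, -0.0156, 0.1741]
ee_rot: [3.141, 0.001, -0.083]
force: [-0.4, 0.6, -2.7]
width: 0.0438
turn total [ 0.0002  0.0004 -0.0002] rows 1 each [ 0.0002  0.0004 -0.0002]
shift total [ 0.0004 -0.0042  0.0282] rows 1 each [ 0.0004 -0.0042  0.0282]
[-0.0462 -0.0021]
```

```bash
python3 -m inch '[[[0,-0.0042,0.028,0,0,0,1],[0,0,0,0,0,0,1],[0,0,0,0,0,0,1]]]'
python3 - <<'E'
from h import *
s=get_state();p=s['eef_pos']
W=camera_info('wrist');w=grab_frame('wrist');cv2.imwrite('pics/w12.png',w);crop(w,220,80,120,130,4.5,'pics/w12c.png')
np.save('W12.npy',dict(W=W,p=p),allow_pickle=True);print(tobay(p))
E
```

```text
t: 27.85
eef_pos: [0.5683, -0.0135, 0.1605]
ee_rot: [3.141, 0.001, -0.083]
force: [0.6, -0.1, -2.4]
width: 0.0436
[-0.0461 -0.    ]
```

View pics/w12c.png

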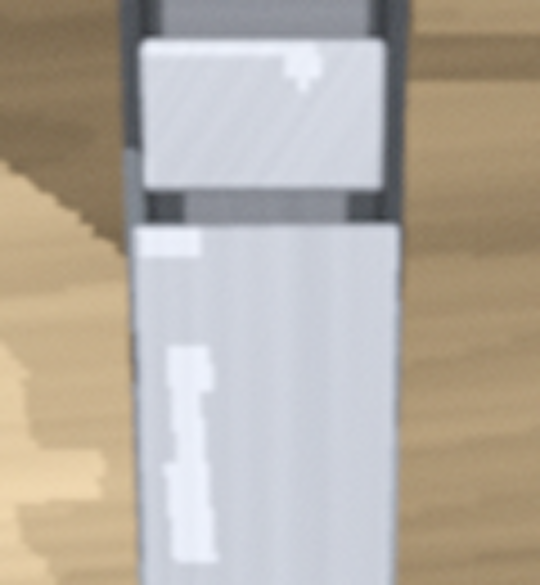

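View pics/w12.png

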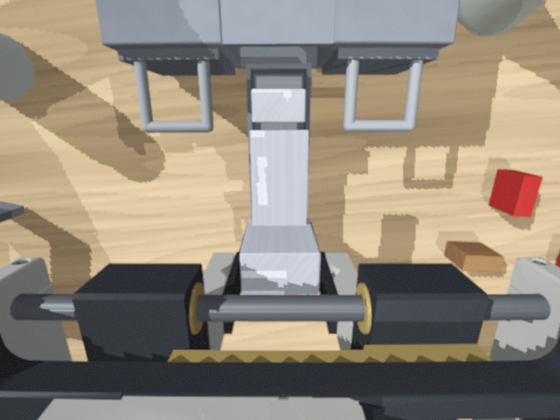

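```bash
python3 - <<'E'
from h import *
d=np.load('W12.npy',allow_pickle=True).item();W,p=d['W'],d['p']
f=lambda x,y,z:tobay(plane(W,(220+x/4.5,80+y/4.5),z))
print('low post',[f(*q,.080) for q in [(140,40),(386,40),(384,188),(144,187)]])
zb=p[2]-.0297
print('tongue end',f(132,228,zb+.018),f(400,225,zb+.018),'mid',f(140,540,zb+.018),f(397,540,zb+.018))
print('walls outer',f(122,100,.048),f(410,100,.048),f(126,220,.048),f(405,220,.048))
E
```

```text
low post [array([0.0588, 0.0228]), array([ 0.0588, -0.0212]), array([ 0.0334, -0.0215]), array([0.0336, 0.0227])]
tongue end [0.0293 0.0184] [ 0.0297 -0.0182] mid [-0.0148  0.0186] [-0.0148 -0.019 ]
walls outer [0.0501 0.0296] [ 0.0501 -0.0289] [0.0265 0.0295] [ 0.0265 -0.0286]
```

```bash
python3 -m inch '[[[0,-0.0006,0.03,0,0,0,1],[0,0,0.05,0,0,0,1],[0,0,0.05,0,0,0,1],[0,0,0.04,0,0,0,1],[0,0,0.025,0,0,0,1],[0,0,0.015,0,0,0,1],[0,0,0,0,0,0,1],[0,0,0,0,0,0,1]]]'
python3 -c "
from h import *
print(tobay(get_state()['eef_pos']))"
```

```text
t: 28.7
eef_pos: [0.5693, -0.0122, 0.0566]
ee_rot: [-3.141, -0.001, -0.082]
force: [0.6, -0.2, -3.1]
width: 0.0437
[-0.0453  0.0014]
```

```bash
python3 -m inch '[[[-0.0014,0.002,0.006,0,0,0,1],[0,0,0.006,0,0,0,1],[0,0,0.004,0,0,0,1],[0,0,0,0,0,0,1],[0,0,0,0,0,0,1]]]'
python3 -c "
from h import *
print(tobay(get_state()['eef_pos']))"
```

```text
t: 29.2
eef_pos: [0.5678, -0.0132, 0.0478]
ee_rot: [3.142, 0.0, -0.082]
force: [-0.4, -0.1, -3.5]
width: 0.0438
[-0.0467  0.0003]
```

```bash
python3 -m inch '[[[0.001,0,0.003,0,0,0,1],[0,0,0,0,0,0,1],[0,0,0,0,0,0,1]]]'
python3 -m inch '[[[0,0,0.003,0,0,0,1],[0,0,0,0,0,0,1],[0,0,0,0,0,0,1]]]'
```

```text
t: 29.5
eef_pos: [0.5696, -0.0132, 0.0476]
ee_rot: [-3.142, -0.002, -0.081]
force: [-1.2, 0.5, 4.9]
width: 0.0435
t: 29.8
eef_pos: [0.571, -0.0132, 0.0475]
ee_rot: [-3.141, -0.005, -0.08]
force: [-1.1, -1.1, 12.5]
width: 0.0438
```

```bash
python3 -m inch '[[[0,0,-0.005,0,0,0,1],[0,0,0,0,0,0,0],[0,0,0,0,0,0,0],[0,0,0,0,0,0,0],[0,0,0,0,0,0,0],[0,0,-0.04,0,0,0,0],[0,0,-0.08,0,0,0,0],[0,0,-0.08,0,0,0,0],[0,0,-0.06,0,0,0,0],[0,0,0,0,0,0,0],[0,0,0,0,0,0,0]]]'
python3 - <<'E'
from h import *
s=get_state();p=s['eef_pos']
W=camera_info('wrist');w=grab_frame('wrist');crop(w,220,50,120,205,2.9,'pics/w13c.png')
np.save('W13.npy',dict(W=W,p=p),allow_pickle=True);print(tobay(p))
a=grab_frame('side');crop(a,220,150,150,120,5,'pics/d13.png')
plan([.437,-.144,.15],-.12)
E
```

```text
t: 30.9
eef_pos: [0.5684, -0.013, 0.1778]
ee_rot: [-3.141, -0.001, -0.082]
force: [0.5, 1.1, -0.7]
width: 0.0875
[-0.0461  0.0005]
turn total [0.0001 0.0006 0.0121] rows 1 each [0.0001 0.0006 0.0121]
shift total [-0.2279  0.2908  0.0523] rows 4 each [-0.057   0.0727  0.0131]
```

View pics/w13c.png

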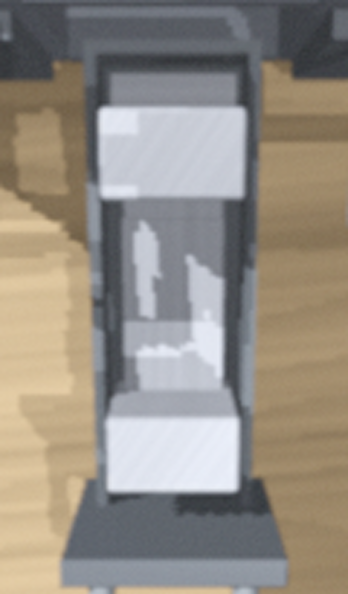

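View pics/d13.png

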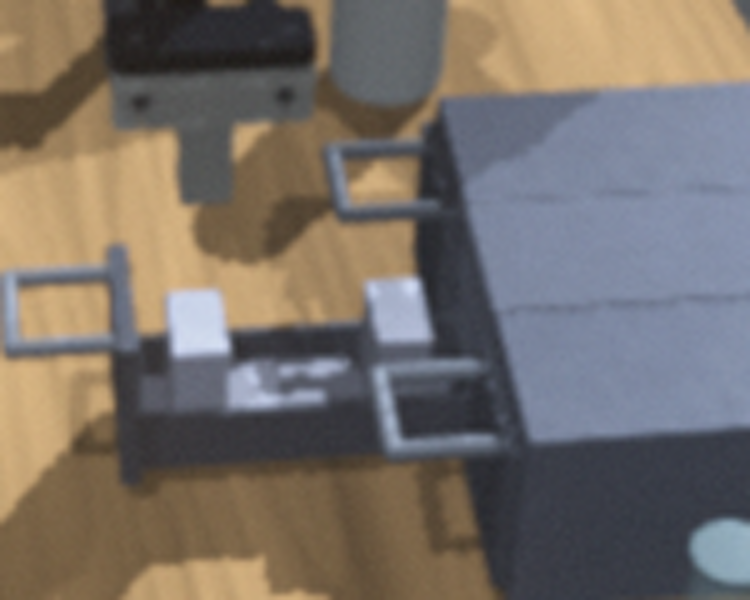

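```bash
python3 - <<'E'
from h import *
d=np.load('W13.npy',allow_pickle=True).item();W,p=d['W'],d['p']
g=lambda x,y,z:tobay(plane(W,(220+x/2.9,50+y/2.9),z))
print('low',[g(*q,.080) for q in [(98,107),(245,106),(243,197),(102,197)]])
print('high',[g(*q,.080) for q in [(107,416),(240,416),(239,490),(107,491)]])
print('foot end low',g(109,72,.026),'backwall',g(100,54,.048),g(245,53,.048))
print('plate',g(65,559,.099),g(287,560,.099))
E
```

```text
low [array([0.0622, 0.0228]), array([ 0.0625, -0.0207]), array([ 0.0368, -0.0207]), array([0.0367, 0.0221])]
high [array([-0.0318,  0.0221]), array([-0.0317, -0.0214]), array([-0.0573, -0.0217]), array([-0.0577,  0.0227])]
foot end low [0.0784 0.0231] backwall [0.081  0.0244] [ 0.0814 -0.0226]
plate [-0.0743  0.0352] [-0.0746 -0.0362]
```

```bash
python3 -m inch '[[[-0.057,0.0727,0,0,0,0.0121,0],[-0.057,0.0727,0,0,0,0,0],[-0.057,0.0727,0.02,0,0,0,0],[-0.057,0.0727,0.03,0,0,0,0],[0,0,0,0,0,0,0],[0,0,0,0,0,0,0]]]'
python3 - <<'E'
from h import *
s=get_state();p=s['eef_pos']
W=camera_info('wrist');w=grab_frame('wrist');cv2.imwrite('pics/w14.png',w)
np.save('W14.npy',dict(W=W,p=p),allow_pickle=True)
print(proj(W,[[.437,-.144,.042],[.48,-.23,.042]]))
E
```

```text
t: 31.6
eef_pos: [0.4377, -0.146, 0.1513]
ee_rot: [3.141, 0.002, -0.121]
force: [0.5, -0.1, 0.3]
width: 0.0876
[[277.68287119 205.08544474]
 [362.14034591 151.44195369]]
```

View pics/w14.png

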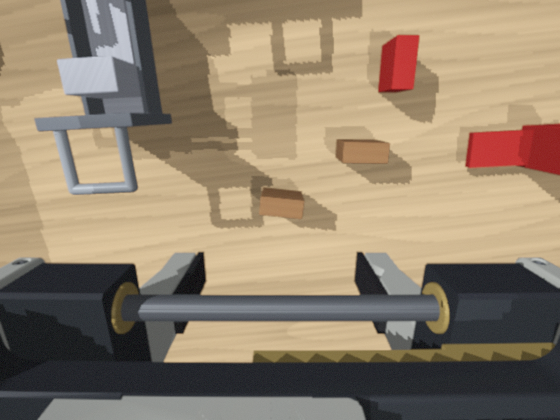

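```bash
python3 - <<'E'
from h import *
w=cv2.imread('pics/w14.png');crop(w,250,130,150,100,5.2,'pics/w14c.png')
E
```

```text
(no output)
```

View pics/w14c.png

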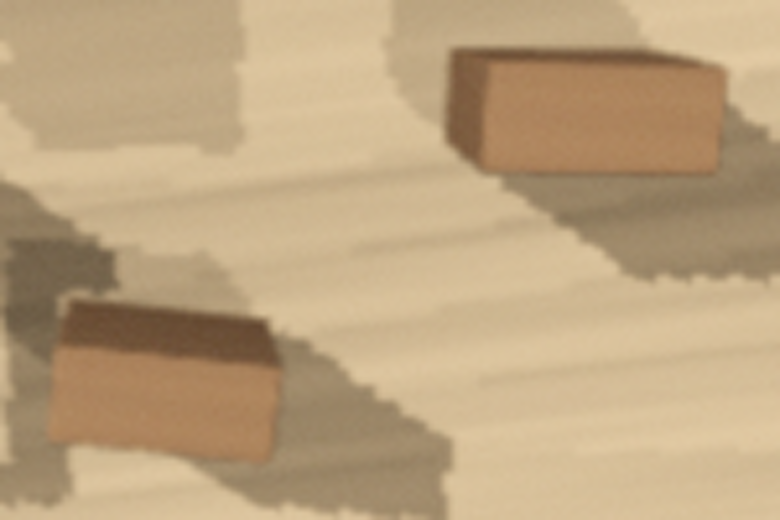

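```bash
python3 - <<'E'
from h import *
d=np.load('W14.npy',allow_pickle=True).item();W,p=d['W'],d['p']
f=lambda x,y:plane(W,(250+x/5.2,130+y/5.2),.042)
for n,q in [('near',[(58,345),(281,366),(271,463),(48,440)]),('far',[(488,60),(726,70),(717,174),(484,172)])]:
    P=np.array([f(*k) for k in q]);c=P.mean(0)
    y1=P[0]-P[1];y2=P[3]-P[2]
    print(n,c.round(4),'long',np.linalg.norm(y1),np.linalg.norm(y2),'short',np.linalg.norm(P[0]-P[3]),np.linalg.norm(P[1]-P[2]),'yaw',np.arctan2(-y1[0],y1[1]),np.arctan2(-y2[0],y2[1]))
plan([.4375,-.147,.03],-.21)
E
```

```text
near [ 0.4338 -0.1476  0.042 ] long 0.04282270263166113 0.043720801697053266 short 0.01920876963179509 0.019702698079581426 yaw -0.21759087489495935 -0.2288962350364279
far [ 0.4781 -0.2337  0.042 ] long 0.043350501650234984 0.04316651868436878 short 0.020193715036234575 0.018822424644260576 yaw -0.15870715495294002 -0.1271703757653474
turn total [0.0001 0.0003 0.0285] rows 1 each [0.0001 0.0003 0.0285]
shift total [-0.002   0.0036  0.2435] rows 3 each [-0.0007  0.0012  0.0812]
```

```bash
python3 -c "
from h import *
plan([.4338,-.1476,.006],-.22)"
python3 -m inch '[[[0,0,0,0,0,0.0315,0],[0,0,0,0,0,0,0]]]'
python3 -c "
from h import *
plan([.4338,-.1476,.006],-.22)"
```

```text
turn total [0.0001 0.0003 0.0317] rows 1 each [0.0001 0.0003 0.0317]
shift total [-0.0089  0.0064  0.2915] rows 4 each [-0.0022  0.0016  0.0729]
t: 31.85
eef_pos: [0.4398, -0.1446, 0.152]
ee_rot: [3.141, 0.0, -0.219]
force: [0.6, 0.4, 0.1]
width: 0.0873
turn total [0.0001 0.0001 0.0002] rows 1 each [0.0001 0.0001 0.0002]
shift total [-0.0104  0.0084  0.2921] rows 4 each [-0.0026  0.0021  0.073 ]
```

```bash
python3 -m inch '[[[-0.0104,0.0084,0.05,0,0,0,0],[0,0,0.08,0,0,0,0],[0,0,0.08,0,0,0,0],[0,0,0.05,0,0,0,0],[0,0,0.03,0,0,0,0],[0,0,0,0,0,0,0],[0,0,0,0,0,0,0]]]'
python3 -c "
from h import *
plan([.4338,-.1476,.006],-.22)"
```

```text
t: 32.55
eef_pos: [0.4336, -0.1478, 0.0073]
ee_rot: [3.141, 0.001, -0.216]
force: [0.0, 0.4, 0.3]
width: 0.0875
turn total [0.0001 0.0002 0.0012] rows 1 each [0.0001 0.0002 0.0012]
shift total [ 0.0004 -0.0006  0.0026] rows 1 each [ 0.0004 -0.0006  0.0026]
```

```bash
python3 -m inch '[[[0,0,0,0,0,0,1],[0,0,0,0,0,0,1],[0,0,0,0,0,0,1],[0,0,0,0,0,0,1],[0,0,0,0,0,0,1],[0,0,0,0,0,0,1],[0,0,0,0,0,0,1],[0,0,0,0,0,0,1]]]' 20
python3 -c "
from h import *
print(get_state()['eef_pos'])"
python3 -m inch '[[[0,0,-0.04,0,0,0,1],[0,0,-0.08,0,0,0,1],[0,0,-0.08,0,0,0,1],[0,0,-0.08,0,0,0,1],[0,0,-0.04,0,0,-0.02,1],[0,0,0,0,0,-0.0234,1],[0,0,0,0,0,0,1]]]'
python3 - <<'E'
from h import *
s=get_state();p=s['eef_pos']
W=camera_info('wrist');w=grab_frame('wrist');crop(w,140,130,280,210,2.8,'pics/w15.png')
np.save('W15.npy',dict(W=W,p=p),allow_pickle=True)
t=frombay(.013,.0005);plan([t[0],t[1],.165],-.082)
E
```

```text
t: 33.35
eef_pos: [0.4331, -0.1482, 0.0074]
ee_rot: [3.142, -0.0, -0.219]
force: [0.3, 0.0, 3.0]
width: 0.0438
[ 0.4331177  -0.14817976  0.00738672]
t: 34.05
eef_pos: [0.4332, -0.1481, 0.1678]
ee_rot: [-3.141, -0.001, -0.081]
force: [0.6, 0.9, -0.4]
width: 0.044
turn total [-0.0001  0.     -0.0006] rows 1 each [-0.0001  0.     -0.0006]
shift total [ 0.3666 -0.2914  0.0042] rows 5 each [ 0.0733 -0.0583  0.0008]
```

View pics/w15.png

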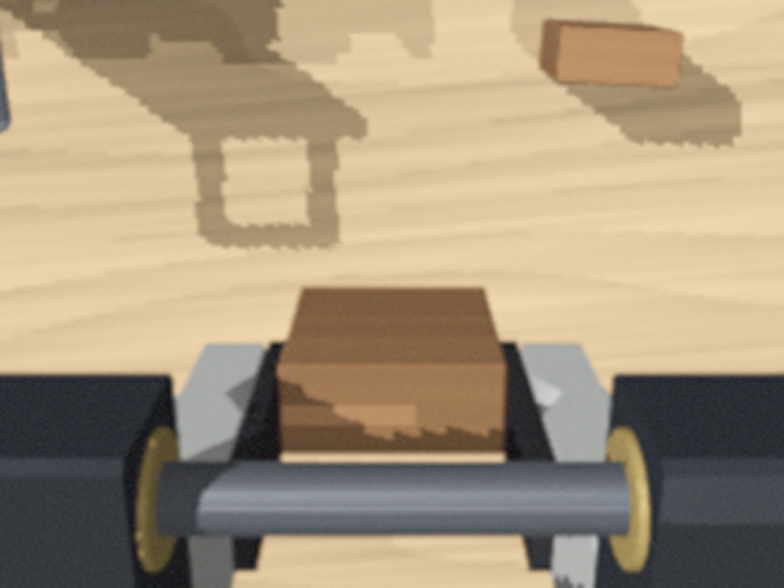

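```bash
python3 -m inch '[[[0.0733,-0.0583,0,0,0,0,1],[0.0733,-0.0583,0,0,0,0,1],[0.0733,-0.0583,0,0,0,0,1],[0.0733,-0.0583,0,0,0,0,1],[0.05,-0.04,0,0,0,0,1],[0.0234,-0.0182,0,0,0,0,1],[0,0,0.03,0,0,0,1],[0,0,0.06,0,0,0,1],[0,0,0.06,0,0,0,1],[0,0,0.05,0,0,0,1],[0,0,0,0,0,0,1],[0,0,0,0,0,0,1],[0,0,0,0,0,0,1]]]'
python3 -c "
from h import *
s=get_state();W=camera_info('wrist');w=grab_frame('wrist');crop(w,180,60,200,220,2.6,'pics/w16.png')
p=get_state()['eef_pos'];print(tobay(p));zt=p[2]-.0074+.042
t=frombay(.013,.0005);plan([t[0],t[1],.05],-.082)"
```

```text
t: 35.4
eef_pos: [0.6286, -0.0181, 0.0687]
ee_rot: [-3.141, -0.002, -0.083]
force: [0.2, 0.1, 0.6]
width: 0.0438
[0.0144 0.0005]
turn total [-0.0002 -0.0008 -0.0002] rows 1 each [-0.0002 -0.0008 -0.0002]
shift total [-0.0028 -0.      0.0379] rows 1 each [-0.0028 -0.      0.0379]
```

View pics/w16.png

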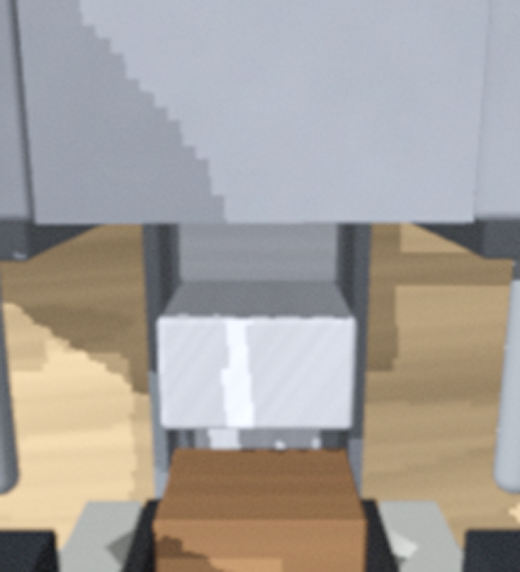

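Clear of the low post by ~14 mm and laterally centred. Lower.

```bash
python3 -m inch '[[[-0.0028,0,0.02,0,0,0,1],[0,0,0.018,0,0,0,1],[0,0,0.006,0,0,0,1],[0,0,0.004,0,0,0,1],[0,0,0,0,0,0,1],[0,0,0,0,0,0,1]]]'
python3 -m inch '[[[0,0,0.002,0,0,0,1],[0,0,0,0,0,0,1],[0,0,0,0,0,0,1]]]'
python3 -c "
from h import *
print(tobay(get_state()['eef_pos']))"
```

```text
t: 36.05
eef_pos: [0.6264, -0.0179, 0.0434]
ee_rot: [3.142, -0.0, -0.082]
force: [-0.2, 0.7, -1.0]
width: 0.0438
t: 36.35
eef_pos: [0.6266, -0.0178, 0.0425]
ee_rot: [-3.141, -0.001, -0.082]
force: [0.4, 0.1, 0.8]
width: 0.0438
[0.0123 0.0005]
```

```bash
python3 -m inch '[[[0,0,0.002,0,0,0,1],[0,0,0,0,0,0,1],[0,0,0,0,0,0,1]]]'
python3 -m inch '[[[0,0,0,0,0,0,0],[0,0,0,0,0,0,0],[0,0,0,0,0,0,0],[0,0,0,0,0,0,0],[0,0,0,0,0,0,0],[0,0,-0.04,0,0,0,0],[0,0,-0.08,0,0,0,0],[0,0,-0.08,0,0,0,0],[-0.06,0,-0.06,0,0,0,0],[-0.06,0,0,0,0,0,0],[0,0,0,0,0,0,0],[0,0,0,0,0,0,0]]]'
python3 - <<'E'
from h import *
s=get_state();p=s['eef_pos']
W=camera_info('wrist');w=grab_frame('wrist');crop(w,220,50,120,205,2.9,'pics/w17c.png')
np.save('W17.npy',dict(W=W,p=p),allow_pickle=True);print(tobay(p))
plan([.4781,-.2337,.15],-.14)
E
```

```text
t: 36.65
eef_pos: [0.6269, -0.0178, 0.0421]
ee_rot: [-3.141, -0.001, -0.082]
force: [-0.7, -0.6, 5.0]
width: 0.0439
t: 37.85
eef_pos: [0.5663, -0.0129, 0.1718]
ee_rot: [-3.141, -0.001, -0.082]
force: [0.2, -0.2, -0.3]
width: 0.0874
[-0.0482  0.0005]
turn total [-0.     -0.0001  0.0184] rows 1 each [-0.     -0.0001  0.0184]
shift total [-0.1139  0.4619  0.0428] rows 6 each [-0.019   0.077   0.0071]
```

View pics/w17c.png

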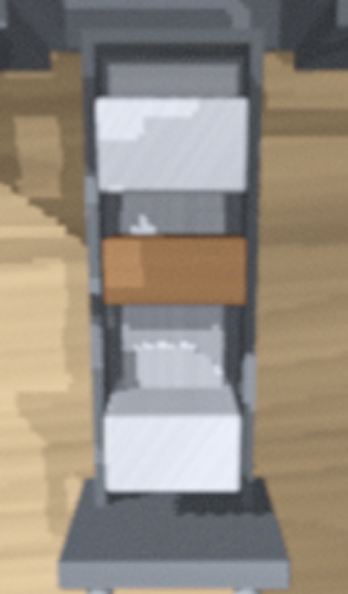

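```bash
python3 - <<'E'
from h import *
d=np.load('W17.npy',allow_pickle=True).item();W,p=d['W'],d['p']
g=lambda x,y,z:tobay(plane(W,(220+x/2.9,50+y/2.9),z))
print('low',[g(*q,.080) for q in [(96,98),(248,97),(246,190),(100,190)]])
print('blk',[g(*q,.078) for q in [(103,237),(246,237),(246,304),(104,304)]])
print('high',[g(*q,.080) for q in [(105,415),(241,414),(239,491),(105,491)]])
E
python3 -m inch '[[[-0.019,0.077,0,0,0,0.0184,0],[-0.019,0.077,0,0,0,0,0],[-0.019,0.077,0,0,0,0,0],[-0.019,0.077,0,0,0,0,0],[-0.019,0.077,0.02,0,0,0,0],[-0.019,0.077,0.02,0,0,0,0],[0,0,0,0,0,0,0],[0,0,0,0,0,0,0]]]'
python3 - <<'E'
from h import *
s=get_state();p=s['eef_pos']
W=camera_info('wrist');w=grab_frame('wrist');crop(w,220,150,120,100,6,'pics/w18.png')
np.save('W18.npy',dict(W=W,p=p),allow_pickle=True)
E
```

```text
low [array([0.0619, 0.0227]), array([ 0.0622, -0.0211]), array([ 0.0366, -0.0211]), array([0.0365, 0.0222])]
blk [array([0.0229, 0.0218]), array([ 0.023 , -0.0216]), array([ 0.0028, -0.0222]), array([0.0028, 0.0219])]
high [array([-0.0321,  0.0222]), array([-0.0318, -0.0213]), array([-0.0578, -0.0213]), array([-0.0579,  0.0228])]
t: 38.7
eef_pos: [0.4798, -0.2357, 0.1503]
ee_rot: [3.141, 0.002, -0.143]
force: [0.5, 0.3, 0.4]
width: 0.0874
```

View pics/w18.png

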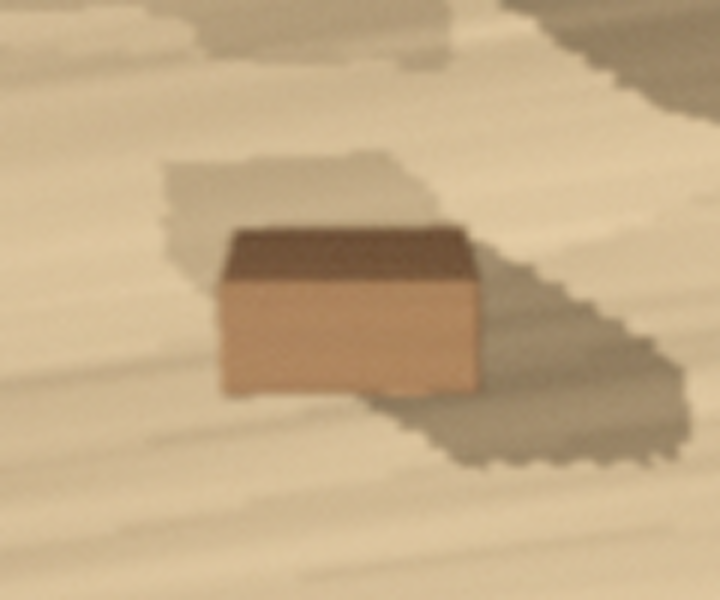

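```bash
python3 - <<'E'
from h import *
d=np.load('W18.npy',allow_pickle=True).item();W,p=d['W'],d['p']
f=lambda x,y:plane(W,(220+x/6,150+y/6),.042)
P=np.array([f(*k) for k in [(219,282),(480,282),(479,393),(222,394)]]);c=P.mean(0);y1=P[0]-P[1];print(c,np.linalg.norm(y1),np.linalg.norm(P[0]-P[3]),np.arctan2(-y1[0],y1[1]))
plan([c[0],c[1],.007],-.145)
E
```

```text
[ 0.47804535 -0.23413642  0.042     ] 0.04301294806598511 0.01945357673919129 -0.1415656142302987
turn total [0.0001 0.0003 0.0012] rows 1 each [0.0001 0.0003 0.0012]
shift total [-0.0049 -0.0009  0.2875] rows 4 each [-0.0012 -0.0002  0.0719]
```

```bash
python3 -m inch '[[[-0.0049,-0.003,0.05,0,0,0,0],[0,0,0.08,0,0,0,0],[0,0,0.08,0,0,0,0],[0,0,0.05,0,0,0,0],[0,0,0.0275,0,0,0,0],[0,0,0,0,0,0,0],[0,0,0,0,0,0,0]]]'
python3 -c "
from h import *
plan([.478,-.2341,.007],-.143)"
```

```text
t: 39.45
eef_pos: [0.4788, -0.2321, 0.0078]
ee_rot: [3.141, -0.0, -0.139]
force: [0.5, 0.6, 0.8]
width: 0.0874
turn total [ 0.0001 -0.      0.0014] rows 1 each [ 0.0001 -0.      0.0014]
shift total [-0.0009  0.0041  0.0016] rows 1 each [-0.0009  0.0041  0.0016]
```

```bash
python3 -m inch '[[[-0.0009,0.0041,0.001,0,0,0.001,0],[0,0,0,0,0,0,1],[0,0,0,0,0,0,1],[0,0,0,0,0,0,1],[0,0,0,0,0,0,1],[0,0,0,0,0,0,1],[0,0,0,0,0,0,1],[0,0,0,0,0,0,1],[0,0,0,0,0,0,1]]]' 20
python3 -m inch '[[[0,0,-0.04,0,0,0,1],[0,0,-0.08,0,0,0,1],[0,0,-0.08,0,0,0,1],[0,0,-0.08,0,0,0,1],[0,0,-0.04,0,0,-0.0194,1],[0,0,0,0,0,0,1],[0,0,0,0,0,0,1]]]'
python3 - <<'E'
from h import *
s=get_state();p=s['eef_pos']
W=camera_info('wrist');w=grab_frame('wrist');crop(w,140,130,280,210,2.8,'pics/w19.png')
np.save('W19.npy',dict(W=W,p=p),allow_pickle=True)
t=frombay(-.0085,.0005);plan([t[0],t[1],.165],-.082)
E
```

```text
t: 40.35
eef_pos: [0.477, -0.2347, 0.007]
ee_rot: [3.142, 0.0, -0.143]
force: [-1.2, -0.4, 1.6]
width: 0.0436
t: 41.05
eef_pos: [0.4769, -0.2345, 0.1671]
ee_rot: [-3.141, -0.001, -0.083]
force: [-0.9, -0.0, -1.6]
width: 0.0437
turn total [-0.0001  0.0003 -0.0004] rows 1 each [-0.0001  0.0003 -0.0004]
shift total [ 0.2224 -0.4564  0.0025] rows 6 each [ 0.0371 -0.0761  0.0004]
```

View pics/w19.png

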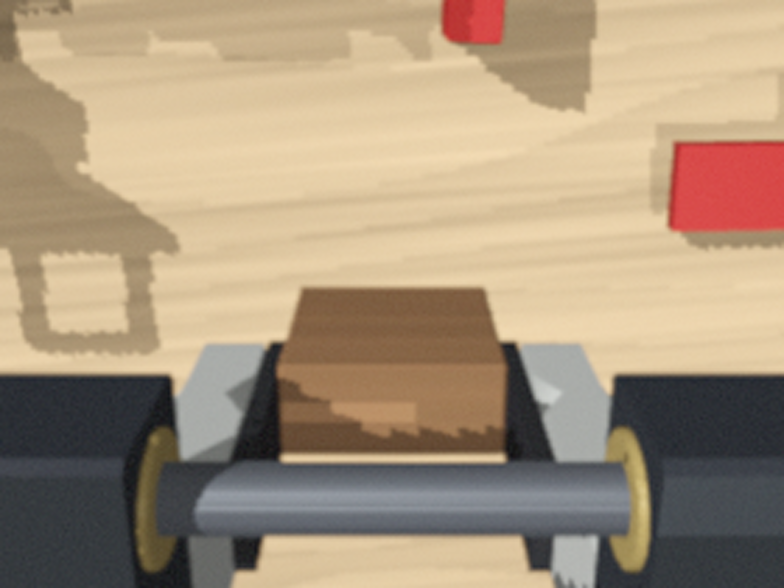

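```bash
python3 -m inch '[[[0.0371,-0.0761,0,0,0,0,1],[0.0371,-0.0761,0,0,0,0,1],[0.0371,-0.0761,0,0,0,0,1],[0.0371,-0.0761,0,0,0,0,1],[0.0371,-0.0761,0,0,0,0,1],[0.0271,-0.056,0,0,0,0,1],[0.0098,-0.0198,0,0,0,0,1],[0,0,0.03,0,0,0,1],[0,0,0.05,0,0,0,1],[0,0,0.05,0,0,0,1],[0,0,0.04,0,0,0,1],[0,0,0,0,0,0,1],[0,0,0,0,0,0,1],[0,0,0,0,0,0,1]]]'
python3 -c "
from h import *
print(tobay(get_state()['eef_pos']))
t=frombay(-.009,.0005);plan([t[0],t[1],.05],-.082)"
```

```text
t: 42.5
eef_pos: [0.6071, -0.0166, 0.0829]
ee_rot: [-3.142, -0.001, -0.082]
force: [-0.1, 0.5, -0.4]
width: 0.0438
[-0.0072  0.0001]
turn total [-0.     -0.0003 -0.0001] rows 1 each [-0.     -0.0003 -0.0001]
shift total [-0.0036 -0.0008  0.0658] rows 1 each [-0.0036 -0.0008  0.0658]
```

```bash
python3 -m inch '[[[-0.004,-0.0008,0,0,0,0,1],[0,0,0.03,0,0,0,1],[0,0,0.025,0,0,0,1],[0,0,0.012,0,0,0,1],[0,0,0.01,0,0,0,1],[0,0,0,0,0,0,1],[0,0,0,0,0,0,1]]]'
python3 -c "
from h import *
print(tobay(get_state()['eef_pos']))"
```

```text
t: 43.2
eef_pos: [0.6048, -0.0159, 0.0437]
ee_rot: [3.142, -0.0, -0.082]
force: [0.8, 0.0, -0.0]
width: 0.0437
[-0.0096  0.0006]
```

```bash
python3 -m inch '[[[0.001,0,0.003,0,0,0,1],[0,0,0.002,0,0,0,1],[0,0,0,0,0,0,1],[0,0,0,0,0,0,1]]]'
python3 -c "
from h import *
print(tobay(get_state()['eef_pos']))"
```

```text
t: 43.6
eef_pos: [0.6061, -0.0159, 0.0423]
ee_rot: [-3.141, -0.002, -0.082]
force: [-0.3, 0.6, 6.6]
width: 0.0439
[-0.0083  0.0008]
```

```bash
python3 -m inch '[[[0,0,-0.001,0,0,0,0],[0,0,0,0,0,0,0],[0,0,0,0,0,0,0],[0,0,0,0,0,0,0],[0,0,0,0,0,0,0],[0,0,-0.04,0,0,0,0],[0,0,-0.08,0,0,0,0],[0,0,-0.08,0,0,0,0],[-0.04,0,-0.06,0,0,0,0],[-0.04,0,-0.04,0,0,0,0],[0,0,0,0,0,0,0],[0,0,0,0,0,0,0]]]'
python3 - <<'E'
from h import *
s=get_state();p=s['eef_pos']
W=camera_info('wrist');w=grab_frame('wrist');crop(w,220,50,120,205,2.9,'pics/w20c.png')
np.save('W20.npy',dict(W=W,p=p),allow_pickle=True);print(tobay(p))
cv2.imwrite('pics/side20.png',grab_frame('side'));cv2.imwrite('pics/scene20.png',grab_frame('scene'))
E
```

```text
t: 44.8
eef_pos: [0.5653, -0.0124, 0.1921]
ee_rot: [-3.141, -0.001, -0.082]
force: [0.6, -1.0, -0.6]
width: 0.0876
[-0.0493  0.0008]
```

View pics/w20c.png

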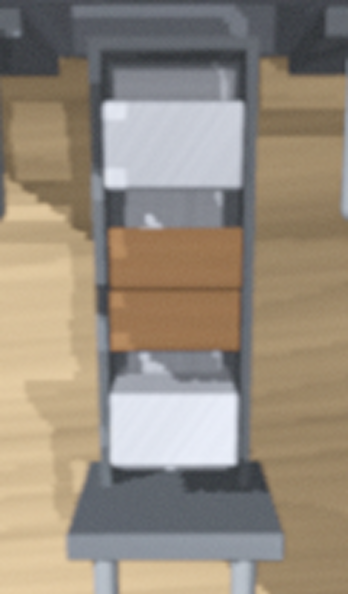

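View pics/side20.png

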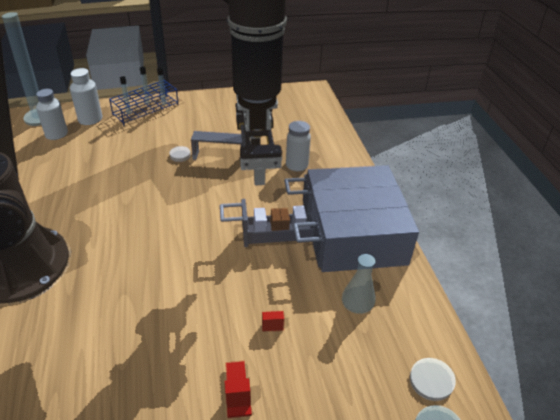

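View pics/scene20.png

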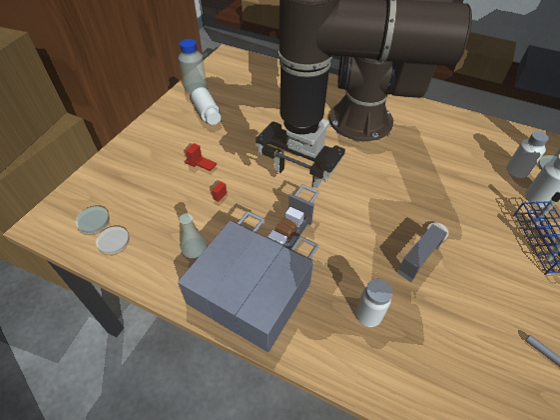

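```bash
python3 - <<'E'
from h import *
d=np.load('W20.npy',allow_pickle=True).item();W,p=d['W'],d['p']
g=lambda x,y,z:tobay(plane(W,(220+x/2.9,50+y/2.9),z))
print('low',[g(*q,.080) for q in [(102,101),(244,101),(243,187),(105,187)]])
print('blk',[g(*q,.078) for q in [(109,228),(242,228),(240,287),(108,289),(240,350),(109,350)]])
print('high',[g(*q,.080) for q in [(110,394),(238,393),(238,465),(110,466)]])
print('back wall',g(100,53,.048),g(245,53,.048),'plate',g(70,537,.099),g(280,537,.099))
plan([.52,.33,.2],-.25)
E
```

```text
low [array([0.062 , 0.0229]), array([ 0.062 , -0.0211]), array([ 0.0365, -0.0214]), array([0.0365, 0.0226])]
blk [array([0.0238, 0.0217]), array([ 0.0239, -0.0215]), array([ 0.005 , -0.0213]), array([0.0043, 0.0224]), array([-0.016 , -0.0218]), array([-0.0161,  0.0226])]
high [array([-0.0308,  0.0224]), array([-0.0304, -0.0213]), array([-0.0562, -0.0219]), array([-0.0566,  0.0229])]
back wall [0.0802 0.0258] [ 0.0802 -0.0234] plate [-0.0757  0.0355] [-0.0756 -0.0352]
turn total [0.0002 0.0005 0.0533] rows 2 each [0.0001 0.0003 0.0267]
shift total [-0.257  -0.6418 -0.0194] rows 8 each [-0.0321 -0.0802 -0.0024]
```

```bash
python3 -m inch '[[[0.0118,0.0004,0.05,0,0,0,0],[0,0,0.08,0,0,0,0],[0,0,0.08,0,0,0,0],[0,0,0.05,0,0,0,0],[0,0,0.024,0,0,0,0],[0,0,0,0,0,0,0],[0,0,0,0,0,0,0]]]'
python3 -c "
from h import *
p=get_state()['eef_pos'];print(tobay(p),p[2])
W=camera_info('wrist');w=grab_frame('wrist');crop(w,180,130,200,150,3.9,'pics/w21.png')"
```

```text
t: 45.65
eef_pos: [0.5719, -0.0133, 0.05]
ee_rot: [3.141, -0.0, -0.082]
force: [-0.0, -0.0, 0.9]
width: 0.0875
[-0.0426  0.0005] 0.05002752498356469
```

View pics/w21.png

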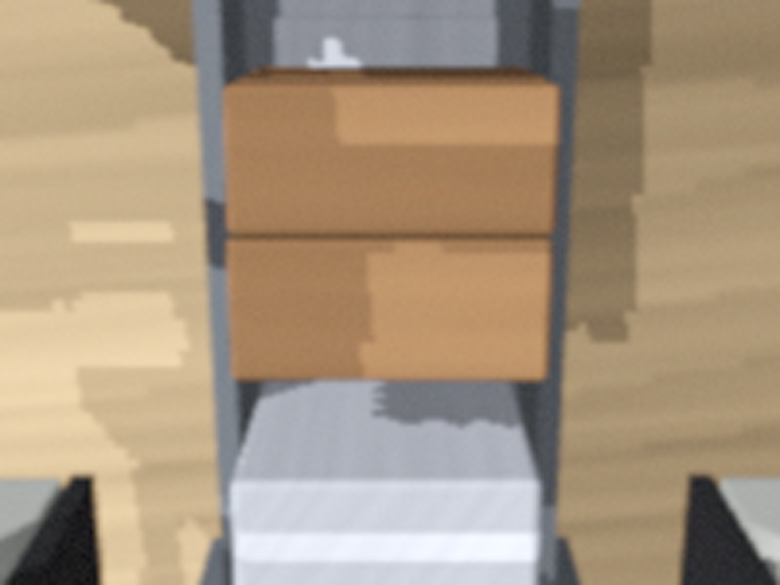

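```bash
python3 -m inch '[[[0,0,0,0,0,0,1],[0,0,0,0,0,0,1],[0,0,0,0,0,0,1],[0,0,0,0,0,0,1],[0,0,0,0,0,0,1],[0,0,0,0,0,0,1],[0,0,0,0,0,0,1],[0,0,0,0,0,0,1]]]' 15
python3 -m inch '[[[-0.003,0,0,0,0,0,1],[0,0,0,0,0,0,1],[0,0,0,0,0,0,1]]]'
python3 -m inch '[[[-0.002,0,0,0,0,0,1],[0,0,0,0,0,0,1],[0,0,0,0,0,0,1]]]'
```

```text
t: 46.5
eef_pos: [0.5712, -0.0132, 0.0496]
ee_rot: [-3.142, -0.0, -0.082]
force: [-0.9, 0.6, 2.1]
width: 0.0437
t: 46.8
eef_pos: [0.5699, -0.0131, 0.0495]
ee_rot: [-3.141, -0.0, -0.082]
force: [1.4, -0.3, -1.9]
width: 0.0442
t: 47.1
eef_pos: [0.5687, -0.013, 0.0495]
ee_rot: [-3.141, -0.0, -0.082]
force: [2.4, 0.7, -0.4]
width: 0.0439
```

```bash
python3 -m inch '[[[-0.002,0,0,0,0,0,1],[0,0,0,0,0,0,1],[0,0,0,0,0,0,1]]]'
python3 -m inch '[[[-0.002,0,0,0,0,0,1],[0,0,0,0,0,0,1],[0,0,0,0,0,0,1]]]'
```

```text
t: 47.4
eef_pos: [0.5676, -0.013, 0.0495]
ee_rot: [-3.142, -0.0, -0.082]
force: [1.9, 0.9, -0.4]
width: 0.0435
t: 47.7
eef_pos: [0.567, -0.0129, 0.0496]
ee_rot: [-3.141, -0.001, -0.082]
force: [2.5, -0.3, -2.7]
width: 0.0437
```

```bash
python3 -m inch '[[[0,0,0,0,0,0,0],[0,0,0,0,0,0,0],[0,0,0,0,0,0,0],[0,0,0,0,0,0,0],[0,0,-0.04,0,0,0,0],[0,0,-0.08,0,0,0,0],[0,0,-0.08,0,0,0,0],[0,0,-0.08,0,0,0,0],[0,0,0,0,0,0,0],[0,0,0,0,0,0,0]]]'
python3 - <<'E'
from h import *
s=get_state();p=s['eef_pos']
W=camera_info('wrist');w=grab_frame('wrist');crop(w,220,50,120,205,2.9,'pics/w22c.png')
np.save('W22.npy',dict(W=W,p=p),allow_pickle=True);print(tobay(p))
E
```

```text
t: 48.7
eef_pos: [0.5669, -0.0128, 0.1906]
ee_rot: [-3.14, -0.002, -0.083]
force: [0.4, -0.3, -0.2]
width: 0.0875
[-0.0476  0.0006]
```

View pics/w22c.png

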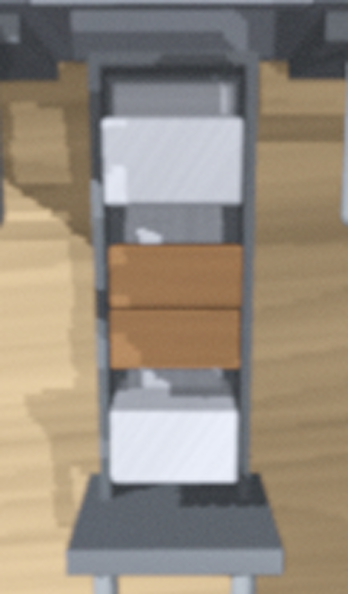

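```bash
python3 - <<'E'
from h import *
d=np.load('W22.npy',allow_pickle=True).item();W,p=d['W'],d['p']
g=lambda x,y,z:tobay(plane(W,(220+x/2.9,50+y/2.9),z))
print('low',[g(*q,.080) for q in [(101,118),(243,118),(242,203),(104,204)]])
print('blk',[g(*q,.078) for q in [(109,245),(242,245),(240,307),(108,308),(240,369),(109,369)]])
print('high',[g(*q,.080) for q in [(110,410),(238,409),(238,482),(110,482)]])
print('back wall',g(100,72,.048),g(245,71,.048),'plate',g(70,551,.099),g(280,551,.099),'foot low',g(112,85,.026))
plan([.52,.33,.2],-.25)
E
```

```text
low [array([0.0586, 0.0231]), array([ 0.0586, -0.021 ]), array([ 0.0333, -0.0213]), array([0.033 , 0.0227])]
blk [array([0.0202, 0.0215]), array([ 0.0202, -0.0217]), array([ 0.0003, -0.0215]), array([-0.0001,  0.0223]), array([-0.0206, -0.022 ]), array([-0.0206,  0.0224])]
high [array([-0.0344,  0.0222]), array([-0.034 , -0.0215]), array([-0.0602, -0.0221]), array([-0.0603,  0.0228])]
back wall [0.0758 0.0256] [ 0.0761 -0.0236] plate [-0.0785  0.0353] [-0.0784 -0.0353] foot low [0.0741 0.0231]
turn total [-0.0001  0.0001  0.0533] rows 2 each [-0.0001  0.0001  0.0266]
shift total [-0.259  -0.6417 -0.0214] rows 8 each [-0.0324 -0.0802 -0.0027]
```

```bash
python3 -m inch '[[[0,0,0,0,0,0.0266,0],[0,0,0,0,0,0.0266,0],[-0.0324,-0.0802,-0.01,0,0,0,0],[-0.0324,-0.0802,-0.01,0,0,0,0],[-0.0324,-0.0802,0,0,0,0,0],[-0.0324,-0.0802,0,0,0,0,0],[-0.0324,-0.0802,0,0,0,0,0],[-0.0324,-0.0802,0,0,0,0,0],[-0.0324,-0.0802,0,0,0,0,0],[-0.0324,-0.0802,0,0,0,0,0],[0,0,0,0,0,0,0],[0,0,0,0,0,0,0]]]'
python3 - <<'E'
from h import *
s=get_state();p=s['eef_pos']
W=camera_info('wrist');w=grab_frame('wrist');cv2.imwrite('pics/w23.png',w)
np.save('W23.npy',dict(W=W,p=p),allow_pickle=True)
E
```

```text
t: 49.95
eef_pos: [0.5192, 0.3303, 0.1974]
ee_rot: [3.138, 0.002, -0.248]
force: [0.9, -1.4, 0.8]
width: 0.0872
```

View pics/w23.png

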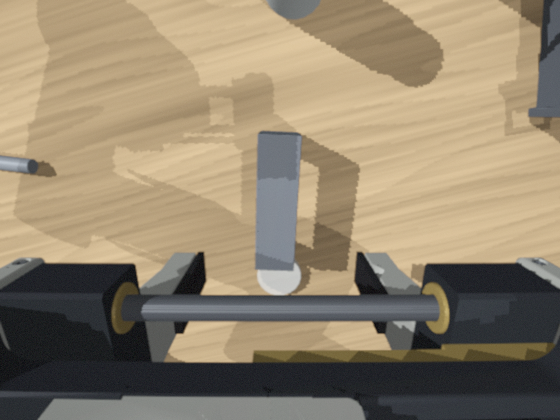

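```bash
python3 - <<'E'
from h import *
w=cv2.imread('pics/w23.png');crop(w,240,120,80,180,3.3,'pics/w23c.png')
E
```

```text
(no output)
```

View pics/w23c.png

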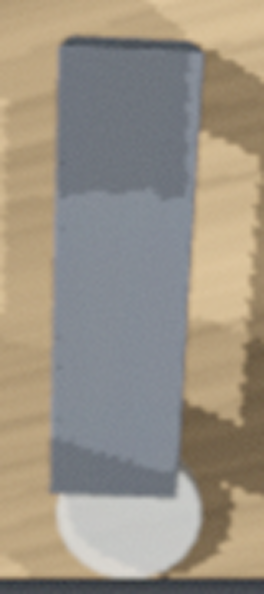

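```bash
python3 - <<'E'
from h import *
d=np.load('W23.npy',allow_pickle=True).item();W,p=d['W'],d['p']
f=lambda x,y,z=.072:plane(W,(240+x/3.3,120+y/3.3),z)
P=np.array([f(60,47),f(202,50),f(176,496),f(51,493)]);print(P.round(4),P.mean(0).round(4))
print('len',np.linalg.norm(P[0]-P[3]),np.linalg.norm(P[1]-P[2]),'w',np.linalg.norm(P[0]-P[1]),np.linalg.norm(P[2]-P[3]))
v=P[0]+P[1]-P[2]-P[3];yaw=np.arctan2(v[1],v[0]);print('yaw',yaw)
D=[f(57,520,.014),f(202,515,.014),f(130,577,.014)];print('dish',np.round(D,4))
c=P.mean(0)
plan([c[0],c[1],.15],yaw)
E
```

```text
[[0.5892 0.334  0.072 ]
 [0.578  0.2931 0.072 ]
 [0.4349 0.335  0.072 ]
 [0.4466 0.3765 0.072 ]] [0.5122 0.3346 0.072 ]
len 0.14877580283987502 0.14908343180307881 w 0.04233610921069885 0.04303614668222574
yaw -0.28742845846146403
dish [[0.4046 0.3901 0.014 ]
 [0.3921 0.3315 0.014 ]
 [0.3708 0.3675 0.014 ]]
turn total [0.0009 0.0005 0.0123] rows 1 each [0.0009 0.0005 0.0123]
shift total [-0.017  -0.0059  0.0957] rows 2 each [-0.0085 -0.0029  0.0478]
```

```bash
python3 -m inch '[[[0,0,0,0,0,0.0123,0],[-0.017,-0.0059,0.05,0,0,0,0],[0,0,0.08,0,0,0,0],[0,0,0.08,0,0,0,0],[0,0,0.06,0,0,0,0],[0,0,0.03,0,0,0,0],[0,0,0,0,0,0,0],[0,0,0,0,0,0,0]]]'
python3 -c "
from h import *
plan([.5122,.3346,.034],-.287)"
```

```text
t: 50.8
eef_pos: [0.5134, 0.3342, 0.0498]
ee_rot: [3.141, -0.0, -0.289]
force: [0.5, 0.7, 0.7]
width: 0.0877
turn total [ 0.0002 -0.     -0.0007] rows 1 each [ 0.0002 -0.     -0.0007]
shift total [-0.0025 -0.0001  0.0316] rows 1 each [-0.0025 -0.0001  0.0316]
```

```bash
python3 -m inch '[[[-0.0025,0,0.0316,0,0,0,0],[0,0,0,0,0,0,0],[0,0,0,0,0,0,1],[0,0,0,0,0,0,1],[0,0,0,0,0,0,1],[0,0,0,0,0,0,1],[0,0,0,0,0,0,1],[0,0,0,0,0,0,1],[0,0,0,0,0,0,1],[0,0,0,0,0,0,1]]]' 45
python3 -m inch '[[[0,0,-0.02,0,0,0,1],[0,0,-0.04,0,0,0,1],[0,0,-0.06,0,0,0,1],[0,0,-0.08,0,0,0,1],[0,0,-0.06,0,0,0,1],[0,0,-0.02,0,0,0,1],[0,0,0,0,0,0,1],[0,0,0,0,0,0,1]]]'
python3 - <<'E'
from h import *
s=get_state();p=s['eef_pos']
W=camera_info('wrist');w=grab_frame('wrist');crop(w,140,90,280,210,2.8,'pics/w24.png')
np.save('W24.npy',dict(W=W,p=p),allow_pickle=True)
a=grab_frame('side');crop(a,150,50,150,120,5,'pics/d24.png')
t=frombay(-.001,.0005);plan([t[0],t[1],.19],-.082)
E
```

```text
t: 51.8
eef_pos: [0.5118, 0.3356, 0.0338]
ee_rot: [-3.142, -0.0, -0.288]
force: [-0.3, -0.8, 1.8]
width: 0.0434
t: 52.6
eef_pos: [0.5108, 0.3349, 0.1722]
ee_rot: [3.14, 0.002, -0.289]
force: [-0.5, 0.2, -2.8]
width: 0.0433
turn total [ 0.0009  0.0007 -0.0657] rows 2 each [ 0.0004  0.0003 -0.0329]
shift total [ 0.262   0.6836 -0.0369] rows 8 each [ 0.0327  0.0855 -0.0046]
```

View pics/w24.png

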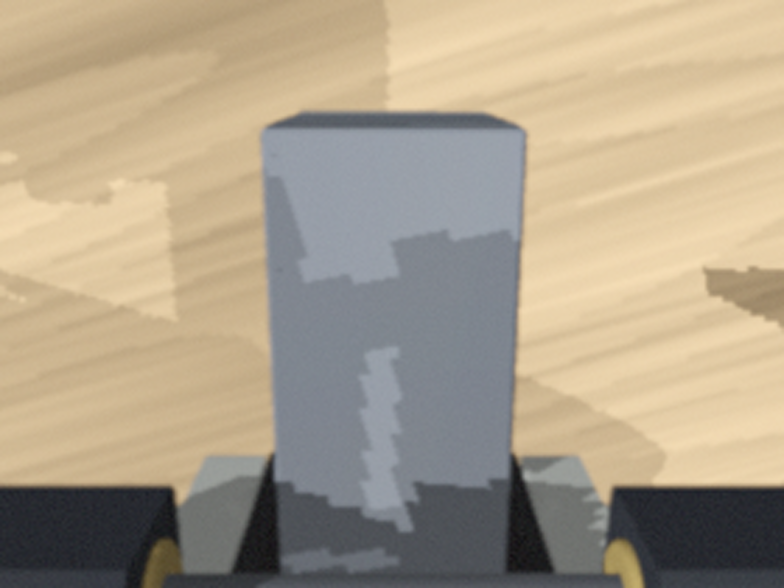

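View pics/d24.png

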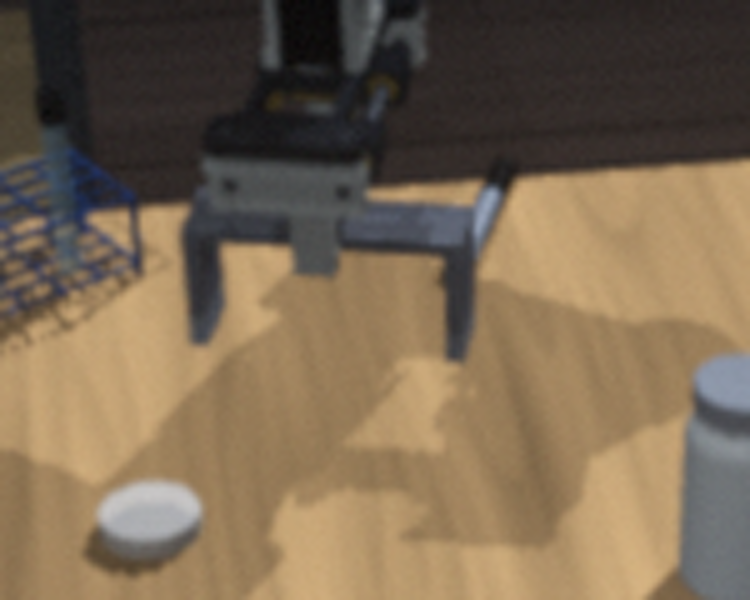

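```bash
python3 - <<'E'
from h import *
d=np.load('W24.npy',allow_pickle=True).item();W,p=d['W'],d['p']
zt=p[2]-.0338+.072
f=lambda x,y:tobay(plane(W,(140+x/2.8,90+y/2.8),zt),p[:2],-.289)
print(f(265,130),f(524,130), f(277,540),f(508,540))
E
python3 -m inch '[[[0,0,-0.02,0,0,-0.0329,1],[0,0,-0.02,0,0,-0.0329,1],[0.0327,0.06,0,0,0,0,1],[0.0327,0.0855,0,0,0,0,1],[0.0327,0.0855,0,0,0,0,1],[0.0327,0.0855,0,0,0,0,1],[0.0327,0.0855,0,0,0,0,1],[0.0327,0.0855,0,0,0,0,1],[0.0327,0.0855,0,0,0,0,1],[0.0211,0.0655,0,0,0,0,1],[0.0107,0.04,0,0,0,0,1],[0,0,0,0,0,0,1],[0,0,0,0,0,0,1]]]'
python3 - <<'E'
from h import *
s=get_state();p=s['eef_pos'];print(tobay(p))
t=frombay(-.001,.0005);plan([t[0],t[1],.165],-.082)
E
```

```text
[0.0752 0.0205] [ 0.0752 -0.0218] [-0.0008  0.0216] [-0.0007 -0.0225]
t: 54.0
eef_pos: [0.6134, -0.0137, 0.1921]
ee_rot: [3.141, 0.002, -0.083]
force: [0.8, -0.4, -2.3]
width: 0.0431
[-0.0011  0.0035]
turn total [ 0.0002  0.0008 -0.0003] rows 1 each [ 0.0002  0.0008 -0.0003]
shift total [0.0003 0.006  0.0542] rows 1 each [0.0003 0.006  0.0542]
```

```bash
python3 -m inch '[[[0,0.006,0.03,0,0,0,1],[0,0,0.024,0,0,0,1],[0,0,0,0,0,0,1],[0,0,0,0,0,0,1]]]'
python3 - <<'E'
from h import *
s=get_state();p=s['eef_pos'];print(tobay(p))
W=camera_info('wrist');w=grab_frame('wrist');cv2.imwrite('pics/w25.png',w)
np.save('W25.npy',dict(W=W,p=p),allow_pickle=True)
a=grab_frame('side');crop(a,200,120,150,120,5,'pics/d25.png')
E
```

```text
t: 54.4
eef_pos: [0.6136, -0.0156, 0.1664]
ee_rot: [3.141, 0.001, -0.08]
force: [0.8, -0.1, -2.8]
width: 0.0432
[-0.0008  0.0016]
```

View pics/w25.png

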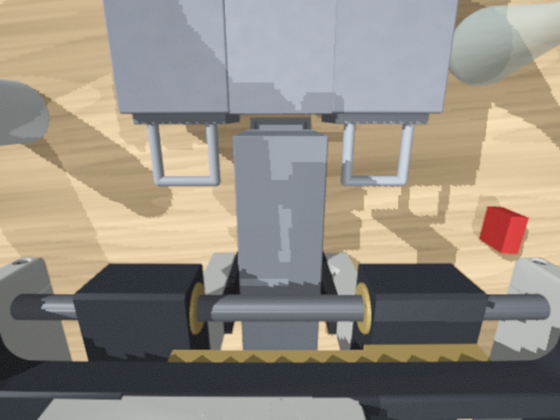

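View pics/d25.png

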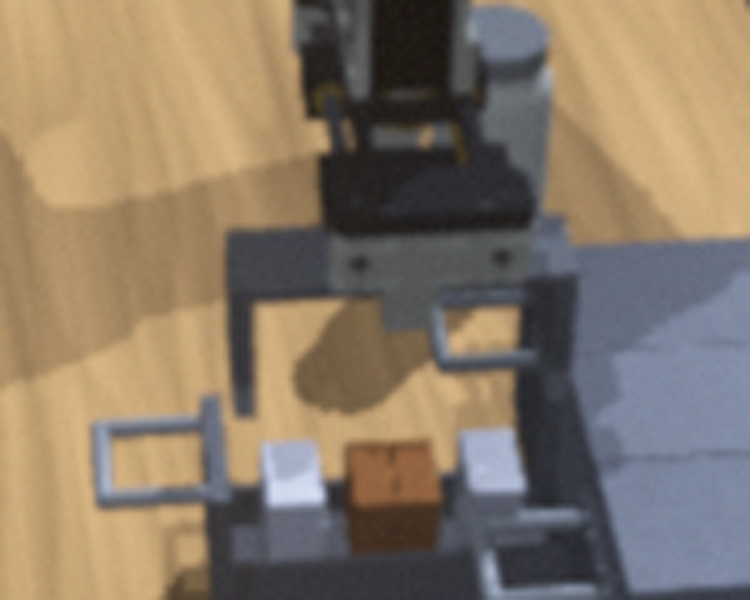

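```bash
python3 -m inch '[[[-0.001,0.002,0.02,0,0,0.0006,1],[0,0,0.02,0,0,0,1],[0,0,0.01,0,0,0,1],[0,0,0,0,0,0,1],[0,0,0,0,0,0,1]]]'
python3 - <<'E'
from h import *
s=get_state();p=s['eef_pos'];print(tobay(p))
t=frombay(-.0014,.0005);plan([t[0],t[1],.062],-.082)
W=camera_info('wrist');w=grab_frame('wrist');crop(w,220,60,120,100,6,'pics/w26.png')
np.save('W26.npy',dict(W=W,p=p),allow_pickle=True)
E
```

```text
t: 55.0
eef_pos: [0.6133, -0.0173, 0.1416]
ee_rot: [3.141, 0.0, -0.083]
force: [0.1, -0.6, -2.7]
width: 0.0435
[-0.001  -0.0001]
turn total [ 0.0001  0.0001 -0.0004] rows 1 each [ 0.0001  0.0001 -0.0004]
shift total [-0.0008 -0.0011  0.1591] rows 2 each [-0.0004 -0.0006  0.0796]
```

View pics/w26.png

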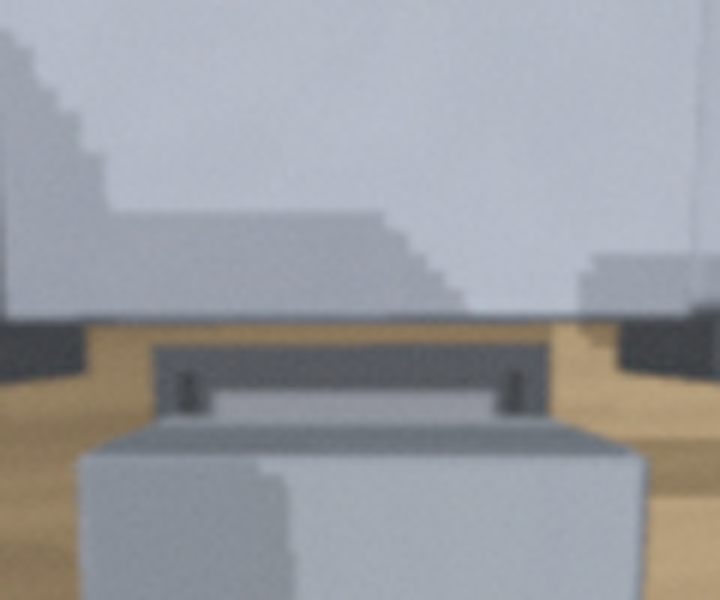

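```bash
python3 - <<'E'
from h import *
d=np.load('W26.npy',allow_pickle=True).item();W,p=d['W'],d['p']
zt=p[2]-.0338+.072
f=lambda x,y,z:tobay(plane(W,(220+x/6,60+y/6),z))
print('wall outer',f(153,345,.048),f(547,345,.048),'inner',f(350,375,.048),'bridge end',f(80,458,zt),f(647,456,zt),'leg bottom outer',f(160,418,zt-.072),f(545,418,zt-.072),'foot far',f(215,392,.026))
E
```

```text
wall outer [0.082  0.0294] [ 0.0819 -0.0275] inner [0.0778 0.0009] bridge end [0.0741 0.0208] [ 0.0742 -0.0224] leg bottom outer [0.0742 0.0223] [ 0.0741 -0.0216] foot far [0.0748 0.0223]
```

```bash
python3 -m inch '[[[0.001,-0.001,0.02,0,0,0,1],[0,0,0.03,0,0,0,1],[0,0,0.03,0,0,0,1],[0,0,0.03,0,0,0,1],[0,0,0.02,0,0,0,1],[0,0,0,0,0,0,1],[0,0,0,0,0,0,1]]]'
python3 -c "
from h import *
print(tobay(get_state()['eef_pos']))"
```

```text
t: 55.75
eef_pos: [0.614, -0.0167, 0.0769]
ee_rot: [3.141, -0.0, -0.083]
force: [1.0, -0.0, -2.1]
width: 0.0432
[-0.0003  0.0005]
```

```bash
python3 -m inch '[[[0,0,0.014,0,0,0,1],[0,0,0.012,0,0,0,1],[0,0,0.005,0,0,0,1],[0,0,0,0,0,0,1],[0,0,0,0,0,0,1]]]'
python3 -m inch '[[[0,0,0.003,0,0,0,1],[0,0,0,0,0,0,1],[0,0,0,0,0,0,1]]]'
python3 -m inch '[[[0,0,0.002,0,0,0,1],[0,0,0,0,0,0,1],[0,0,0,0,0,0,1]]]'
python3 -c "
from h import *
print(tobay(get_state()['eef_pos']))"
```

```text
t: 56.25
eef_pos: [0.6139, -0.0167, 0.0613]
ee_rot: [3.142, -0.0, -0.083]
force: [0.7, 0.2, -2.5]
width: 0.0428
t: 56.55
eef_pos: [0.6141, -0.0166, 0.0599]
ee_rot: [-3.141, -0.001, -0.083]
force: [0.4, -0.2, -1.4]
width: 0.0432
t: 56.85
eef_pos: [0.6145, -0.0166, 0.0597]
ee_rot: [-3.141, -0.002, -0.083]
force: [-0.7, -0.2, 6.3]
width: 0.0432
[0.0002 0.0007]
```

Contact exactly at the expected height (0.0598). Release and look.

```bash
python3 -m inch '[[[0,0,-0.002,0,0,0,1],[0,0,0,0,0,0,0],[0,0,0,0,0,0,0],[0,0,0,0,0,0,0],[0,0,0,0,0,0,0],[0,0,-0.04,0,0,0,0],[0,0,-0.08,0,0,0,0],[-0.03,0,-0.08,0,0,0,0],[-0.06,0,-0.08,0,0,0,0],[-0.06,0,0,0,0,0,0],[0,0,0,0,0,0,0],[0,0,0,0,0,0,0]]]'
python3 - <<'E'
from h import *
s=get_state();p=s['eef_pos'];print(tobay(p))
W=camera_info('wrist');w=grab_frame('wrist');cv2.imwrite('pics/w27.png',w);crop(w,200,60,160,200,2.9,'pics/w27c.png')
np.save('W27.npy',dict(W=W,p=p),allow_pickle=True)
a=grab_frame('side');crop(a,210,150,150,120,5,'pics/d27.png')
E
```

```text
t: 58.05
eef_pos: [0.5388, -0.0103, 0.2003]
ee_rot: [-3.141, -0.001, -0.083]
force: [0.0, 0.4, -0.3]
width: 0.0876
[-0.0758  0.0007]
```

View pics/w27c.png

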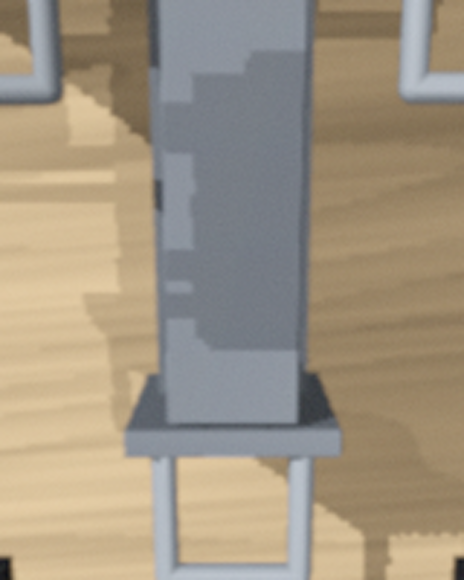

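View pics/d27.png

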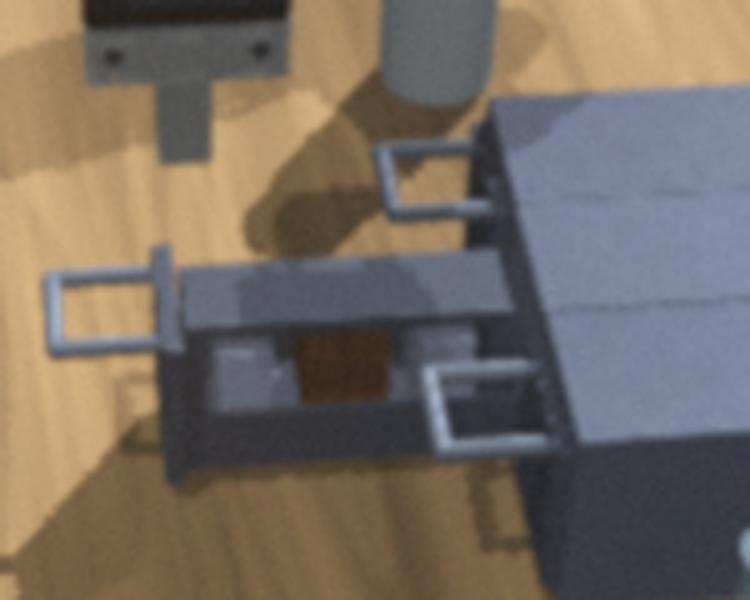

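```bash
python3 -m inch '[[[-0.08,0.001,0,0,0,0,1],[-0.09,0,0,0,0,0,1],[0,0,0.06,0,0,0,1],[0,0,0.09,0,0,0,1],[0,0,0.09,0,0,0,1],[0,0,0.036,0,0,0,1],[0,0,0,0,0,0,1],[0,0,0,0,0,0,1]]]' 20
python3 - <<'E'
from h import *
s=get_state();p=s['eef_pos'];print(tobay(p),s['width'])
W=camera_info('wrist');w=grab_frame('wrist');cv2.imwrite('pics/w28.png',w)
E
```

```text
t: 58.95
eef_pos: [0.4549, -0.004, 0.0616]
ee_rot: [3.14, 0.001, -0.083]
force: [0.8, -0.6, 0.5]
width: 0.0288
[-0.16    0.0002] 0.028816020168010922
```

View pics/w28.png

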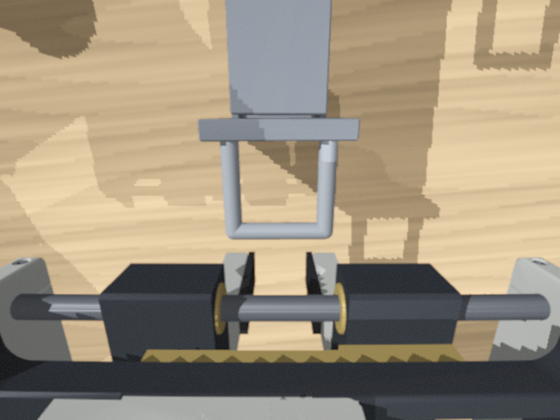

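```bash
python3 -m inch '[[[0,0,0,0,0,0,1],[0,0,0,0,0,0,1],[0,0,0,0,0,0,1],[0.008,0,0,0,0,0,1],[0.008,0,0,0,0,0,1],[0.008,0,0,0,0,0,1],[0.012,0,0,0,0,0,1],[0.016,0,0,0,0,0,1],[0.02,0,0,0,0,0,1],[0.02,0,0,0,0,0,1],[0.02,0,0,0,0,0,1],[0.02,0,0,0,0,0,1],[0.02,0,0,0,0,0,1],[0.02,0,0,0,0,0,1],[0.02,0,0,0,0,0,1]]]' 20
python3 -c "
from h import *
print(tobay(get_state()['eef_pos']))
a=grab_frame('side');crop(a,210,130,150,120,5,'pics/d29.png')"
```

```text
t: 60.5
eef_pos: [0.5508, -0.0119, 0.0616]
ee_rot: [-3.142, 0.0, -0.083]
force: [-2.7, 2.6, 0.7]
width: 0.0003
[-0.0638  0.0002]
```

View pics/d29.png

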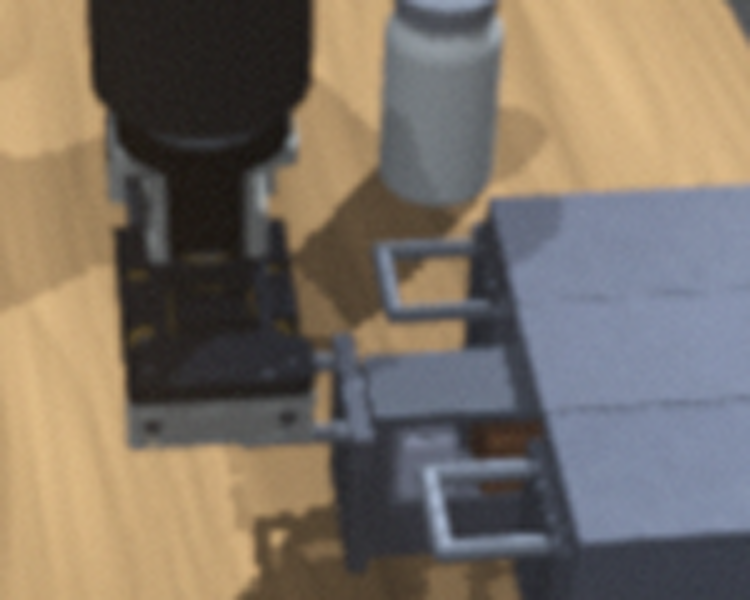

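```bash
python3 -m inch '[[[0.01,0,0,0,0,0,1],[0.02,0,0,0,0,0,1],[0.02,0,0,0,0,0,1],[0.02,0,0,0,0,0,1],[0.02,0,0,0,0,0,1],[0.02,0,0,0,0,0,1],[0.015,0,0,0,0,0,1],[0.01,0,0,0,0,0,1],[0,0,0,0,0,0,1]]]'
python3 -m inch '[[[0.006,0,0,0,0,0,1],[0.006,0,0,0,0,0,1],[0,0,0,0,0,0,1]]]'
python3 -m inch '[[[0.006,0,0,0,0,0,1],[0,0,0,0,0,0,1],[0,0,0,0,0,0,1]]]'
```

```text
t: 61.45
eef_pos: [0.6185, -0.0175, 0.0618]
ee_rot: [-3.142, -0.001, -0.083]
force: [-0.5, 1.0, -0.2]
width: 0.0004
t: 61.75
eef_pos: [0.6236, -0.018, 0.0619]
ee_rot: [-3.142, -0.001, -0.083]
force: [-0.3, -0.2, -0.3]
width: 0.0006
t: 62.05
eef_pos: [0.6266, -0.0182, 0.0618]
ee_rot: [-3.141, -0.001, -0.083]
force: [-0.9, 0.0, 0.3]
width: 0.0008
```

```bash
python3 -m inch '[[[0.006,0,0,0,0,0,1],[0,0,0,0,0,0,1],[0,0,0,0,0,0,1]]]'
python3 -m inch '[[[0.005,0,0,0,0,0,1],[0,0,0,0,0,0,1],[0,0,0,0,0,0,1]]]'
python3 -m inch '[[[0.005,0,0,0,0,0,1],[0,0,0,0,0,0,1],[0,0,0,0,0,0,1]]]'
```

```text
t: 62.35
eef_pos: [0.6293, -0.0185, 0.0617]
ee_rot: [3.142, -0.0, -0.083]
force: [-1.0, 0.6, -0.1]
width: 0.0007
t: 62.65
eef_pos: [0.6294, -0.0187, 0.0615]
ee_rot: [3.141, 0.004, -0.084]
force: [-9.3, 3.3, 6.9]
width: 0.0005
t: 62.95
eef_pos: [0.6294, -0.0188, 0.0614]
ee_rot: [3.141, 0.008, -0.084]
force: [-18.0, 6.6, 12.4]
width: 0.0004
```

```bash
python3 -m inch '[[[-0.02,0,0,0,0,0,1],[-0.04,0,0,0,0,0,1],[-0.04,0,-0.04,0,0,0,1],[0,0,-0.08,0,0,0,1],[0,0,-0.08,0,0,0,1],[-0.08,0,-0.08,0,0,0,1],[-0.08,0,0,0,0,0,1],[0,0,0,0,0,0,1],[0,0,0,0,0,0,1]]]'
python3 - <<'E'
from h import *
W=camera_info('wrist')
for n in ['side','scene','wrist']: cv2.imwrite(f'pics/{n}30.png',grab_frame(n))
a=cv2.imread('pics/side30.png');b=cv2.imread('pics/scene30.png');c=cv2.imread('pics/wrist30.png')
A=cv2.resize(a[150:270,240:400],None,fx=2.5,fy=2.5);B=cv2.resize(b[170:290,200:360],None,fx=2.5,fy=2.5)
cv2.imwrite('pics/f30.png',np.hstack([A,B]))
E
```

```text
t: 63.85
eef_pos: [0.5093, -0.0083, 0.1981]
ee_rot: [-3.14, -0.003, -0.083]
force: [0.0, -0.4, -0.1]
width: 0.0003
```

View pics/f30.png

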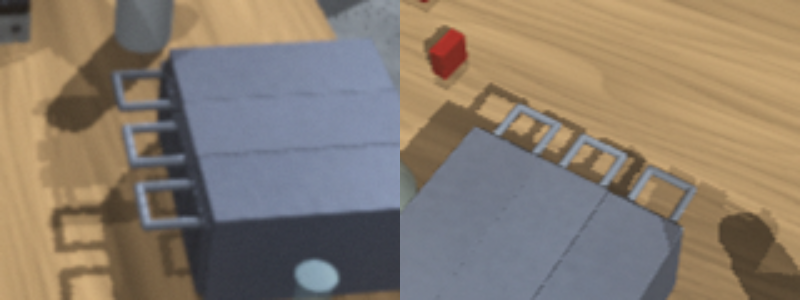

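View pics/wrist30.png

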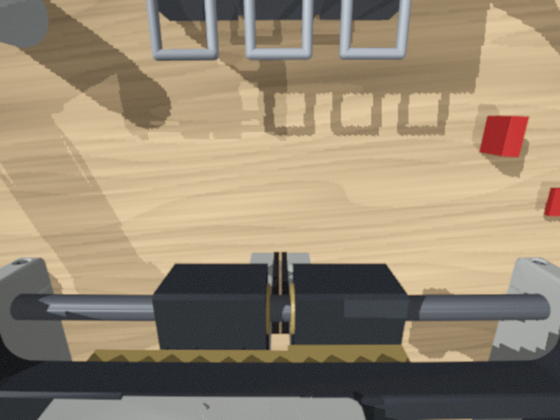

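View pics/scene30.png

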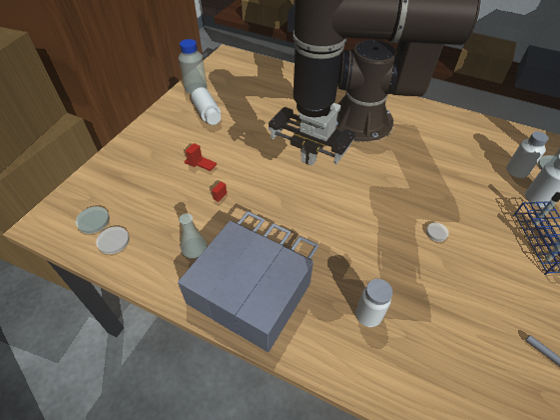

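```bash
python3 -c "
from station import *
print(job_done())"
```

```text
the job is handed in; nothing more can be done
None
```

The clamp kit is packed in the middle drawer and the drawer is shut. I handed the job in at about 64 s of the 200 s allowed.

**What I did**
1. I pulled the drawer out to its stop, where the wrist force rose to about 26 N.
2. The low-tongue bracket went at the back end, and the raised-tongue bracket at the front, lapped over it.
3. Both brown blocks went side by side between the posts. I saw no third block in any view, and left the red block and red bracket alone.
4. The bridge had been knocked toward the dish partway through, so I measured it again before gripping it.
5. The bridge went over the lot, and then I pushed the drawer shut.

**Last checks**
- **Seating:** each part touched down within about 1 mm of its expected height. The end gaps were about 1 to 2 mm at the low bracket and 2 mm at the raised one, against the 4 mm allowed. The blocks stood about 0.5 mm apart, and the bridge looked level in the side view.
- **Shut:** the drawer ran against its shut stop at 18 N or more. All three handles line up in the wrist picture, and the travel of about 164 mm fits the 165 mm given.
- **Bystanders:** the jar, flask and dish are where they were in the first pictures.

**What failed or disagreed**
- **First handle grip:** it slipped off the bar because the real fingertips sit about 18 mm above the stated TCP. I gripped deeper from then on.
- **Drawer moved:** while I nudged the low bracket the drawer slid about 5 mm inward, so I pushed it back to its stop before packing the rest. It shifted by another millimetre or two during later placings.
- **Raised bracket:** its end gap read about 3 mm after the second block went in, so I dragged it back to about 2 mm. The camera readings behind these gaps are good to roughly 1 to 2 mm.
- **After shutting:** nothing inside the drawer could be seen, so the contents were last checked before the push.

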